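# Refill the canister dock and reset its pack counter

### The job

Refill the canister dock: lift its smoked cover off the two pins and lay it flat, right side up, on the rubber mat, then move every red-capped canister from the dock into the green returns tray and every white-capped canister from the counter into a dock well of its own, all standing upright. After that set the cover back over both pins so that it sits fully down and level, and only then turn the pack counter's blue knob anticlockwise all the way back to its zero stop. Leave the other things on the counter undisturbed.

Things in the scene. Friction and masses are not known exactly. Their poses are not given: they have to be found in the camera images.
- dock: white canister dock, fixed, 150 (x) x 180 (y) mm. Origin: centre of its underside, z up. Its 6 mm floor has four wells (2 x 2), each about 66 x 67 mm, between 4 mm dividers and front and back walls (x = +-72 mm), all 36 mm high from the underside. At each y end a solid cheek 20 mm thick and 100 mm high carries one steel pin (see seat).
- well0 (a point): centre of the floor of a dock well, 6 mm above the dock's underside
- well1 (a point): centre of the floor of a dock well, 6 mm above the dock's underside
- well2 (a point): centre of the floor of a dock well, 6 mm above the dock's underside
- well3 (a point): centre of the floor of a dock well, 6 mm above the dock's underside
- seat (a point): centre of the dock, level with the cheek tops (100 mm up): the cover's origin lies here when fully seated; axes as the dock's. The two pins stand on the cheeks at x = 0, y = +-80 mm from here: 8 mm diameter for 7 mm, then tapering to a 3 mm tip 14 mm up.
- cover: smoked clear plate, 150 (x) x 186 (y) x 5 mm, 260 g; two 12 mm square holes at x = 0, y = +-80 mm drop over the dock's pins (either way round). Origin: centre of the underside. White bar handle upright in the middle, along y: 16 (x) x 60 (y) mm, from 5 to 37 mm above the underside. Starts seated on the pins.
- mat: black rubber mat, fixed, 200 (x) x 230 (y) x 3 mm. Origin: centre of its underside (top is 3 mm above).
- tray: pale green returns tray, fixed, open box 100 (x) x 160 (y) x 35 mm, walls and floor 4 to 5 mm, one divider at y = 0 across the middle: two compartments centred at y = +-39 mm. Origin: centre of its underside.
- white0: fresh, white-capped canister: amber box body 46 x 46 x 58 mm, white cap 48 x 48 x 10 mm on it (cap top 67 mm up), and on the cap a square white grip block 22 x 22 mm, from 66 to 88 mm above the underside (total height 88). 140 g give or take. Origin: centre of the underside; z up; the grip block's faces are along its x and y. May be absent (None).
- white1: fresh, white-capped canister: amber box body 46 x 46 x 58 mm, white cap 48 x 48 x 10 mm on it (cap top 67 mm up), and on the cap a square white grip block 22 x 22 mm, from 66 to 88 mm above the underside (total height 88). 140 g give or take. Origin: centre of the underside; z up; the grip block's faces are along its x and y. May be absent (None).
- white2: fresh, white-capped canister: amber box body 46 x 46 x 58 mm, white cap 48 x 48 x 10 mm on it (cap top 67 mm up), and on the cap a square white grip block 22 x 22 mm, from 66 to 88 mm above the underside (total height 88). 140 g give or take. Origin: centre of the underside; z up; the grip block's faces are along its x and y. May be absent (None).
- white3: fresh, white-capped canister: amber box body 46 x 46 x 58 mm, white cap 48 x 48 x 10 mm on it (cap top 67 mm up), and on the cap a square white grip block 22 x 22 mm, from 66 to 88 mm above the underside (total height 88). 140 g give or take. Origin: centre of the underside; z up; the grip block's faces are along its x and y. May be absent (None).
- red0: spent, red-capped canister: amber box body 46 x 46 x 58 mm, red cap 48 x 48 x 10 mm on it (cap top 67 mm up), and on the cap a square red grip block 22 x 22 mm, from 66 to 88 mm above the underside (total height 88). 140 g give or take. Origin: centre of the underside; z up; the grip block's faces are along its x and y. May be absent (None).
- red1: spent, red-capped canister: amber box body 46 x 46 x 58 mm, red cap 48 x 48 x 10 mm on it (cap top 67 mm up), and on the cap a square red grip block 22 x 22 mm, from 66 to 88 mm above the underside (total height 88). 140 g give or take. Origin: centre of the underside; z up; the grip block's faces are along its x and y. May be absent (None).
- console: pack counter, fixed: white box 80 (x) x 96 (y) x 70 mm with the blue reset knob centred on its top and a red zero mark on top towards its -x side. Origin: centre of its underside; z up.
- counter_grip (a point): point on the knob's axis at the height to grip, 107 mm above the console's underside. The knob has a bar grip 42 mm long, 14 mm thick, from 78 to 114 mm above the console's underside, with a white line on the end that points at the scale.
- counter (a joint): turn of the reset knob in rad: 0 at its zero stop (bar along the console's x, white line at the red mark); grows clockwise seen from above, up to 2.9. Turn it anticlockwise to reset.
- pillcup: bystander: small clear cup, 48 mm across, 35 mm high
- spatula: bystander: black-handled spatula, 150 mm long
- tub: bystander: low grey jar with blue cap, 70 mm across, 60 mm high
- vial: bystander: amber bottle with green cap, 44 mm across, 85 mm high
- notes: bystander: yellow block, 75 x 75 x 20 mm

How it is judged:
By the outcome, as a careful person would: the job done as asked, in the order asked, and still so for the second after the job is handed in, with the robot touching nothing.
Of white0, white1, white2, white3 only 2 to 4 are there at a start; the rules pass over those that are not, and their reading is None.
Of red0, red1 only 1 to 2 are there at a start; the rules pass over those that are not, and their reading is None.
At some moment in a run one of white0, white1, white2, white3, cover may be knocked a few centimetres aside while the robot is not near it.
Once in a run the grip may slacken for a moment while it holds something.
It also fails if it takes over 210 s, if anything falls off the work surface, if the arm or the gripper's body presses on something with over 40 N, if the wrist force passes 120 N, or if a joint passes its speed limit or range.

### The arm

A 7-joint arm with a two-finger parallel gripper is mounted at the origin on the work surface. World frame = base frame: x ahead of the robot, y to its left, z up, the work surface at z = 0. Lengths are in m, angles in rad, forces in N, time in s.
With the tool pointing down it reaches from about 0.4 to 0.85 m from the base axis. Payload 10.4 kg.
Tool frame: the origin (TCP) lies at the very end of the fingers, on their centre line; the grasp point (between the pads) lies 19 mm behind it; z points along the fingers, y is the line along which they close (so a half turn about z gives the same grasp; the last joint's range is limited). The gripper opens to 87 mm and grips with 3 to 60 N. Pads are 19 mm wide; open, the fingers measure 117 mm over their backs; the gripper's body (75 mm by 190 mm) begins 51 mm behind the grasp point.
Start: joints at [1.311, 0.332, -0.065, 1.46, 0.022, 1.35, -0.088], TCP at [0.147, -0.608, 0.183] pointing down, gripper open.
Joint ranges: [-2.6, 2.6], [-0.5, 2.12], [-1.47, 1.34], [0.16, 2.42], [-1.27, 4.41], [0.06, 2.06], [-2.6, 2.6]. Speed limits (rad/s): [2.22, 2.22, 2.79, 2.79, 3.14, 3.14, 3.14].

### API

Orientations are given as a unit quaternion [x, y, z, w].
In Python, from bench import read_state, cams, workorder gives the robot as it stands.
- The arm moves only by the shell command python3 -m crank 'ROWS' [FORCE]. ROWS is text: rows parted by semicolons, each of 5 numbers parted by spaces: the shift along the tool's x, y, z scaled (see below), then the turn about the tool's z scaled (see below), then the opening, from -1 (shut) to 1 (fully open). In form: dx dy dz yaw jaw; .... A call has 1 to 10 rows; each row shifts and turns the commanded pose from where the row before left it, along the tool's axes as they then stand; what a row does not reach is not made up. The controller multiplies each number of a shift by 200 mm and each number of a turn by 90 degrees. A row lasts 1/10 s, in which the tool goes at most 50 mm and 8.59 degrees, less where a joint would pass 70% of its speed; a pose out of reach is approached as far as the arm can. A call with a number of a shift or a turn outside -1 to 1 is refused whole. A call with a gripper value outside its range is refused whole. The fingers move at their own pace and stop on an object; FORCE is the grip in N (left out, the last holds). Time passes only in rows, so rows that do not move let the fingers close. It gives the time, the measured TCP pose, the force, the opening and the grip force at its end, in the units of the state.
- read_state(): the state, without advancing time (a new reading comes with each control period).
- cams.camera(name): name is "scene" or "top" or "wrist"; returns a dict with "img" (384x512x3 uint8, blue, green, red), "K" (3x3 intrinsics, pixels), "xyz" and "attitude" of the camera in the world; the wrist camera has in their place "mount" (4x4, takes a point from camera to tool coordinates, whose origin is the TCP and whose axes are the flange's). Camera axes: x right, y down, z forward; pixel columns grow to the right and rows downward; lengths in m; the calibration is good to about 2 mm. A picture is of the moment at which its call begins: read the wrist's pose just before it. There is no depth.
- workorder.close_job(): hands the job in; it is judged then, once.
The state is a dict: "time": time; "joint_positions": joint angles; "joint_vel": joint speeds; "joint_torque": joint torques, N m; "ee_pos": TCP position; "eef_rot": TCP orientation; "ft_force": force on the tool from outside, world axes, zero at the start; "torque": the same for the moment, N m; "width": finger opening in m; "grip_force": force on a finger pad.
Only numpy, scipy, OpenCV 4.12 (cv2) and the standard library are available. Lean on these libraries where they do the work, as an engineer would, in place of code of your own. Each camera call takes 0.05 s, during which the arm holds its last target. There are 200 camera calls.

## Working session

There is one attempt and no reset: what is moved stays moved. The work goes in short steps, Python scripts to look and compute and a shell command to move; the robot and the scene stay as the last step left them, time stands still between calls to the robot, and variables do not carry over. Pictures are saved under pics/ and viewed, at most 14 in all, crops included, and the job is handed in when it is done.

```bash
ls; mkdir -p pics; python3 - <<'E'
from bench import read_state, cams, workorder
import cv2,numpy as np
s=read_state(); print({k:np.round(v,3).tolist() for k,v in s.items()})
for n in("scene","top","wrist"):
    c=cams.camera(n); cv2.imwrite(f"pics/{n}0.png",c["img"]); np.savez(f"pics/{n}0.npz",**c)
    print(n,{k:np.round(v,4).tolist() for k,v in c.items() if k!="img"})
E
```

```text
pics
{'time': 0.0, 'joint_positions': [1.311, 0.333, -0.065, 1.461, 0.022, 1.35, -0.088], 'joint_vel': [-0.001, 0.001, 0.0, -0.0, 0.002, 0.0, 0.0], 'joint_torque': [0.001, -62.325, 0.024, -38.99, -0.061, 0.04, 0.0], 'ee_pos': [0.147, -0.607, 0.182], 'eef_rot': [0.993, 0.118, -0.0, -0.001], 'ft_force': [0.05, -0.539, -0.81], 'torque': [0.004, 0.026, -0.01], 'grip_force': 0.0, 'width': 0.087}
scene {'K': [[453.4933, 0.0, 259.0009], [0.0, 453.4933, 189.438], [0.0, 0.0, 1.0]], 'xyz': [1.2274, 0.2014, 1.081], 'attitude': [0.5373, 0.7857, -0.2516, -0.1751]}
top {'K': [[389.3081, 0.0, 261.4131], [0.0, 389.3081, 187.6048], [0.0, 0.0, 1.0]], 'xyz': [0.3913, -0.0503, 1.1804], 'attitude': [-0.6957, 0.7148, -0.0466, 0.0534]}
wrist {'K': [[294.3145, 0.0, 253.0091], [0.0, 294.3145, 192.3525], [0.0, 0.0, 1.0]], 'mount': [[0.0003, -0.9701, -0.2428, 0.0663], [1.0, 0.0, 0.0013, 0.0004], [-0.0012, -0.2428, 0.9701, -0.2023], [0.0, 0.0, 0.0, 1.0]]}
```

View pics/top0.png

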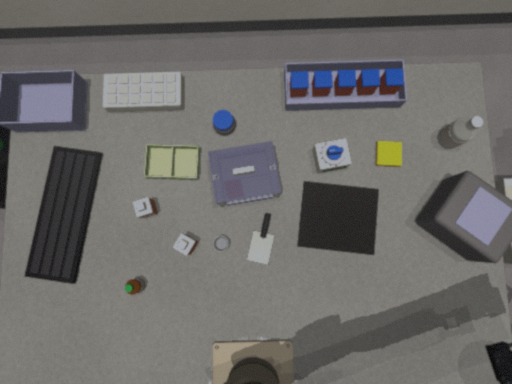

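View pics/scene0.png

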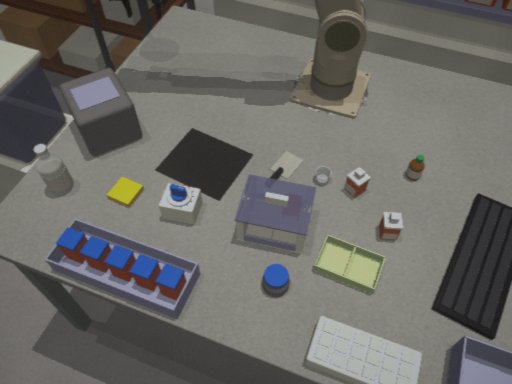

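The top view has the dock and cover at (245,173), tray (172,162), whites at (144,207) and (185,244), mat (338,217), console (333,154), tub (223,121), spatula (262,238), cup (222,243) and vial (132,286). The scene view agrees.

```bash
cat > h.py <<'E'
import cv2,numpy as np,json,sys
from scipy.spatial.transform import Rotation as R
from bench import read_state,cams
def snap(n,tag):
    s=read_state(); c=cams.camera(n)
    if n=="wrist":
        T=np.eye(4);T[:3,:3]=R.from_quat(s["eef_rot"]).as_matrix();T[:3,3]=s["ee_pos"];T=T@np.array(c["mount"])
    else:
        T=np.eye(4);T[:3,:3]=R.from_quat(c["attitude"]).as_matrix();T[:3,3]=c["xyz"]
    cv2.imwrite(f"pics/{n}{tag}.png",c["img"]); np.savez(f"pics/{n}{tag}.npz",img=c["img"],K=c["K"],T=T)
    return dict(img=c["img"],K=np.array(c["K"]),T=T)
def load(n,tag):
    return dict(np.load(f"pics/{n}{tag}.npz"))
def cast(c,uv,z):
    uv=np.atleast_2d(uv).astype(float)
    d=(np.c_[uv,np.ones(len(uv))]@np.linalg.inv(c["K"]).T)@c["T"][:3,:3].T; o=c["T"][:3,3]
    return o+d*((z-o[2])/d[:,2])[:,None]
def proj(c,p):
    q=(np.atleast_2d(p)-c["T"][:3,3])@c["T"][:3,:3]; q=q@c["K"].T; return q[:,:2]/q[:,2:]
def rect(c,mask,z,amin=8):
    "rectangles of the mask's blobs on the plane z: centre mm, sides mm, angle deg of the long side, pixel"
    out=[]
    for k in cv2.findContours(mask.astype(np.uint8),cv2.RETR_EXTERNAL,cv2.CHAIN_APPROX_NONE)[0]:
        a=cv2.contourArea(k)
        if a<amin: continue
        p=cast(c,k[:,0],z)[:,:2]*1000
        (x,y),(w,h),t=cv2.minAreaRect(p.astype(np.float32))
        if h>w: w,h,t=h,w,t+90
        m=k[:,0].mean(0); out.append((round(x,1),round(y,1),round(w,1),round(h,1),round((t+90)%180-90,1),int(a),m.round().tolist()))
    return out
def hsv(c): return cv2.cvtColor(c["img"],cv2.COLOR_BGR2HSV).astype(int)
def go(x=None,y=None,z=None,yaw=None):
    "shift to the target in tool units; yaw = wanted world angle (deg) of the closing line"
    s=read_state(); M=R.from_quat(s["eef_rot"]).as_matrix(); p=np.array(s["ee_pos"])
    t=np.array([p[i] if v is None else v/1000 for i,v in enumerate((x,y,z))])
    d=M.T@(t-p)/0.2; a=np.degrees(np.arctan2(M[1,1],M[0,1]))
    w=0 if yaw is None else -((yaw-a+90)%180-90)
    print("pos",(p*1000).round(1),"close-line",a.round(1),"tilt z",M[:,2].round(3)," SHIFT units",d.round(4)," TURN units",round(w/90,4),"j",np.round(s["joint_positions"],2),"t",round(s["time"],1))
E
python3 - <<'E'
import sys; sys.path.insert(0,'.')
from h import *
S=[]
for n in("top","scene"):
    c0=dict(np.load(f"pics/{n}0.npz"));T=np.eye(4);T[:3,:3]=R.from_quat(c0["attitude"]).as_matrix();T[:3,3]=c0["xyz"]
    c=dict(img=c0["img"],K=c0["K"],T=T); np.savez(f"pics/{n}0.npz",**c)
    h=hsv(c)
    Z={"white":((h[...,1]<45)&(h[...,2]>175),.08),"green":((abs(h[...,0]-33)<9)&(h[...,1]>40)&(h[...,2]>120),.035),
    "black":((h[...,2]<38),.003),"bluecap":((abs(h[...,0]-112)<8)&(h[...,1]>170),.06),"cover":((abs(h[...,0]-120)<12)&(h[...,1]>25)&(h[...,1]<140)&(h[...,2]<150),.105)}
    for k,(m,z) in Z.items():
        print(n,k,*[r for r in rect(c,m,z,15) ],sep="\n  ")
    S.append(c)
a=cv2.resize(S[0]["img"][100:300,100:400],None,fx=2.66,fy=2.66,interpolation=cv2.INTER_CUBIC)
cv2.imwrite("pics/z0.png",a)
E
```

```text
top
  white
top
  green
  (643.3, 228.1, 159.8, 98.2, 88.3, 1227, [174.0, 161.0])
  (649.7, -428.0, 78.5, 74.9, -4.4, 600, [389.0, 153.0])
top
  black
  (35.5, -716.5, 109.3, 64.2, 13.4, 692, [501.0, 362.0])
  (448.7, 569.9, 294.5, 151.5, -9.6, 517, [59.0, 248.0])
  (651.9, 755.6, 254.9, 25.2, 3.9, 417, [3.0, 165.0])
top
  bluecap
  (758.1, 69.1, 50.8, 49.7, 89.1, 212, [222.0, 120.0])
  (877.8, -165.3, 47.7, 45.3, -1.8, 208, [299.0, 79.0])
  (878.8, -235.1, 47.7, 45.9, -1.8, 221, [323.0, 78.0])
  (879.7, -308.5, 48.3, 47.7, 88.2, 223, [346.0, 78.0])
  (878.4, -450.2, 48.3, 47.7, 88.2, 227, [394.0, 76.0])
  (879.1, -378.1, 50.9, 48.4, -1.8, 225, [370.0, 77.0])
top
  cover
  (587.2, 5.7, 185.5, 158.2, -82.2, 3334, [247.0, 176.0])
  (744.9, 64.3, 62.5, 60.3, -0.9, 352, [222.0, 120.0])
  (818.8, 587.7, 255.1, 183.4, -89.5, 4865, [42.0, 101.0])
  (840.2, -290.8, 347.1, 142.6, -89.9, 5415, [344.0, 84.0])
scene
  white
  (882.6, 315.3, 224.2, 100.8, 90.0, 3976, [370.0, 358.0])
  (518.4, 304.5, 44.8, 42.9, 16.4, 115, [393.0, 220.0])
  (558.0, -2.6, 57.7, 13.5, -82.4, 65, [276.0, 196.0])
  (6
[... 892 characters left out ...]
(862.9, -312.0, 50.4, 50.2, -0.3, 331, [118.0, 257.0])
  (862.5, -383.4, 50.5, 50.2, -89.7, 320, [94.0, 248.0])
  (862.4, -454.8, 51.0, 50.9, 89.5, 309, [70.0, 239.0])
  (649.4, -259.6, 30.1, 10.8, -85.1, 20, [177.0, 197.0])
scene
  cover
  (827.5, 542.2, 122.6, 114.8, 89.9, 1543, [476.0, 360.0])
  (801.5, 83.1, 60.7, 34.1, -71.2, 21, [275.0, 283.0])
  (710.0, 31.6, 124.3, 16.5, -82.4, 231, [269.0, 242.0])
  (895.3, -272.5, 363.6, 136.1, 89.7, 7725, [125.0, 267.0])
  (664.7, -241.0, 44.8, 41.7, -68.6, 52, [179.0, 195.0])
  (594.8, 8.4, 183.6, 152.9, -82.0, 3293, [276.0, 204.0])
  (540.2, -801.8, 424.5, 177.8, 39.6, 3996, [28.0, 116.0])
  (-520.0, 333.7, 398.6, 143.2, 89.9, 970, [460.0, 7.0])
```

View pics/z0.png

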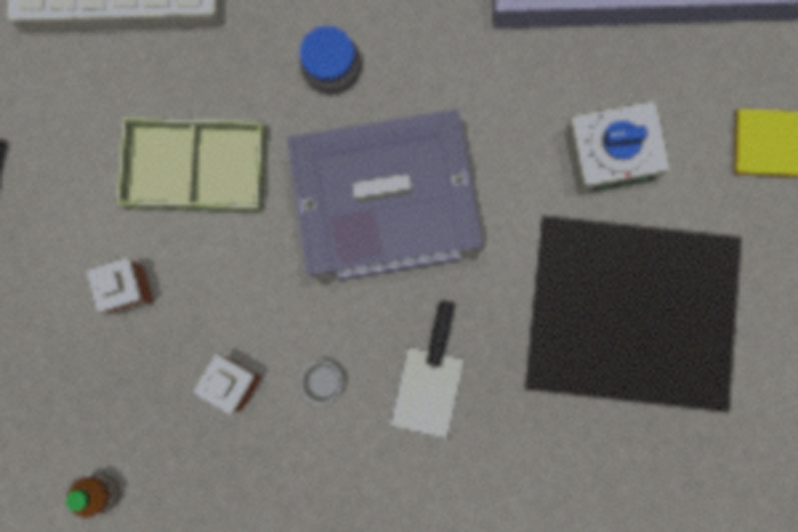

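The zoom shows one red cap under the smoked cover (well at about zoom (357,238)), pin holes at (308,204) and (460,179), the tray's compartments, two whites, and the console with its red mark at (628,175). I'll move above the dock for a close look.

```bash
python3 -m crank '0 0 -.22 0 1; 0 0 -.22 0 1; 0 0 -.22 0 1; 0 0 -.22 0 1; 0 0 -.22 0 1; .145 -.1235 0 0 1; .145 -.1235 0 0 1; .145 -.1235 0 0 1; .145 -.1235 0 0 1; .145 -.1235 0 0 1'
python3 -m crank '.145 -.1235 0 0 1; .145 -.1235 0 0 1; .145 -.1235 0 0 1; .145 -.1235 0 0 1; .145 -.1235 0 0 1; .145 -.1235 0 0 1; .145 -.1235 0 0 1; .145 -.1235 0 0 1; .145 -.1235 0 0 1; .145 -.1235 0 0 1'
python3 -m crank '.145 -.1235 0 0 1; .145 -.1235 0 0 1; .145 -.1235 0 0 1; .145 -.1235 0 0 1; .145 -.1235 0 0 1; 0 0 0 0 1;0 0 0 0 1'
python3 - <<'E'
from h import *
go(560,8,400,8); c=snap("wrist","1")
E
```

```text
time: 1.15
ee_pos: [0.2593, -0.452, 0.4024]
eef_rot: [0.993, 0.118, -0.0, -0.0]
ft_force: [0.4, -0.1, -0.2]
width: 0.0871
grip_force: 0.0
time: 2.15
ee_pos: [0.4831, -0.144, 0.4025]
eef_rot: [0.993, 0.118, -0.0, 0.0]
ft_force: [-0.2, -1.3, 0.3]
width: 0.0868
grip_force: 0.0
time: 2.85
ee_pos: [0.5947, 0.0096, 0.4018]
eef_rot: [0.993, 0.119, -0.001, -0.0]
ft_force: [-0.6, -0.6, -0.1]
width: 0.0869
grip_force: 0.0
pos [594.7   9.6 401.8] close-line -76.3 tilt z [-0.001  0.    -1.   ]  SHIFT units [-0.1703 -0.0333  0.0092]  TURN units -0.9369 j [ 0.37  0.32 -0.67  1.07  0.2   1.81 -1.55] t 2.9
```

View pics/wrist1.png

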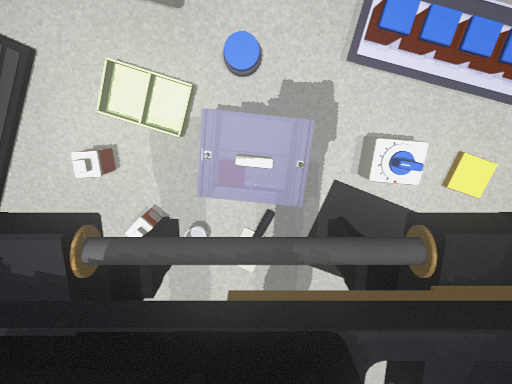

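The wrist view shows the cover (198–314, 110–206) with its handle at (254,162), pin holes at (207,155) and (300,163), the tray at (146,97), the knob at (402,163), and whites at (88,163) and (145,220). The one red is under the cover at (231,175).

```bash
python3 - <<'E'
from h import *
c=load("wrist","1"); h=hsv(c)
m=(h[...,1]<40)&(h[...,2]>190); m[208:]=0
print("z.137");[print(r) for r in rect(c,m,.137,20) if r[5]<2000]
for z,l in ((.088,"grip"),(.067,"cap"),(.07,"console")): print(l);[print(r) for r in rect(c,m,z,60) if r[5]<2500 and r[6][1]>100]
g=(abs(h[...,0]-33)<9)&(h[...,1]>30)&(h[...,2]>120)
print("tray");[print(r) for r in rect(c,g,.035,100)]
b=(abs(h[...,0]-112)<8)&(h[...,1]>170); print("knob");[print(r) for r in rect(c,b,.114,100)]
k=(h[...,2]<60);k[:170]=0;k[212:]=0;print([r for r in rect(c,k,.003,100)])
for n in("top","scene"):
    d=load(n,"0");hh=hsv(d)
    print(n,"red");[print(r) for r in rect(d,((hh[...,0]<10)|(hh[...,0]>160))&(hh[...,1]>60),.094,10)]
    w=(hh[...,1]<40)&(hh[...,2]>(150 if n=="top" else 170))
    for z in (.137,.067,.07):print(z);[print(r) for r in rect(d,w,z,12) if r[5]<700]
    k=(hh[...,2]<60);k=cv2.morphologyEx(k.astype(np.uint8),cv2.MORPH_OPEN,np.ones((5,5)));print("mat");[print(r) for r in rect(d,k,.003,800)]
E
```

```text
z.137
(530.1, 18.4, 111.6, 30.7, -76.3, 785, [242.0, 199.0])
(617.0, 109.9, 20.1, 13.4, 57.7, 36, [192.0, 132.0])
(639.7, -61.0, 75.0, 12.2, 3.9, 171, [302.0, 145.0])
(649.2, 154.9, 67.9, 54.1, -3.4, 1534, [168.0, 104.0])
(866.9, -299.2, 11.6, 8.2, -88.4, 26, [506.0, 28.0])
(865.2, -236.0, 12.0, 11.7, -88.4, 41, [464.0, 17.0])
(863.2, -173.0, 15.9, 12.6, -2.1, 61, [422.0, 7.0])
(895.2, -273.8, 39.4, 3.3, -89.8, 42, [498.0, 3.0])
grip
(516.5, 17.7, 123.3, 33.9, -76.3, 785, [242.0, 199.0])
(637.7, -70.0, 82.9, 13.5, 3.9, 171, [302.0, 145.0])
(648.1, 168.5, 75.0, 59.8, -3.4, 1534, [168.0, 104.0])
cap
(510.7, 17.4, 128.3, 35.3, -76.3, 785, [242.0, 199.0])
(636.8, -73.8, 86.3, 14.1, 3.9, 171, [302.0, 145.0])
(647.6, 174.4, 78.1, 62.2, -3.4, 1534, [168.0, 104.0])
console
(511.6, 17.5, 127.6, 35.1, -76.3, 785, [242.0, 199.0])
(636.9, -73.3, 85.8, 14.0, 3.9, 171, [302.0, 145.0])
(647.7, 173.5, 77.7, 61.9, -3.4, 1534, [168.0, 104.0])
tray
(655.7, -419.7, 74.4, 74.2, 85.2, 1309, [472.0, 175.0])
(646.9, 226.5, 167.6, 100.7, 86.7, 4696, [142.0, 95.0])
knob
(852.3, -324.1, 48.7, 19.6, 25.8, 214, 
[... 4098 characters left out ...]
76.3, -81.1, 423, [179.0, 198.0])
(401.6, 186.5, 44.7, 44.3, -31.2, 67, [358.0, 178.0])
(383.2, 184.8, 22.3, 18.9, 58.4, 32, [360.0, 171.0])
(721.2, -698.7, 17.3, 15.2, -4.7, 19, [26.0, 169.0])
(642.8, -710.9, 27.4, 26.4, -4.4, 47, [39.0, 148.0])
(392.2, -1029.7, 130.8, 54.9, 2.3, 165, [9.0, 69.0])
mat
(992.0, -417.2, 231.0, 43.6, 70.5, 1158, [59.0, 298.0])
(497.1, 561.9, 411.0, 151.9, -9.7, 7257, [480.0, 268.0])
(467.2, -267.0, 224.7, 195.0, 82.0, 3508, [204.0, 164.0])
(458.7, -596.7, 183.6, 143.8, -39.7, 1656, [111.0, 131.0])
(525.8, -911.6, 229.2, 91.2, 58.7, 908, [19.0, 123.0])
(322.1, -932.8, 255.7, 200.3, 3.4, 1444, [48.0, 79.0])
(56.4, -1015.3, 720.7, 427.2, -68.4, 2624, [94.0, 19.0])
```

```bash
python3 -m crank '0 0 0 -.0937 .2;0 0 0 -.0937 .2;0 0 0 -.0937 .2;0 0 0 -.0937 .2;0 0 0 -.0937 .2;0 0 0 -.0937 .2;0 0 0 -.0937 .2;0 0 0 -.0937 .2;0 0 0 -.0937 .2;0 0 0 -.0937 .2'
python3 - <<'E'
from h import *
c=snap("wrist","2"); h=hsv(c); go(594,8,250,8)
m=(h[...,1]<40)&(h[...,2]>190)
print("z.137");[print(r) for r in rect(c,m,.137,20) if r[5]<2000]
E
```

```text
time: 3.9
ee_pos: [0.5942, 0.0069, 0.403]
eef_rot: [0.655, 0.755, -0.0, 0.001]
ft_force: [-0.8, 0.3, -0.2]
width: 0.0524
grip_force: 0.0
pos [594.2   6.9 402.9] close-line 8.6 tilt z [ 0.    -0.001 -1.   ]  SHIFT units [ 6.600e-03 -4.000e-04  7.645e-01]  TURN units 0.0069 j [ 0.51  0.36 -0.89  1.07  0.29  1.83 -0.12] t 4.0
z.137
(687.7, -185.3, 35.3, 24.5, -81.9, 80, [289.0, 273.0])
(585.5, -204.7, 45.4, 32.2, -82.5, 259, [232.0, 278.0])
(640.1, -196.1, 71.4, 47.3, 8.1, 674, [262.0, 276.0])
(618.2, -106.7, 132.4, 27.1, 8.1, 852, [260.0, 228.0])
(817.0, -19.1, 16.8, 16.6, 55.4, 35, [385.0, 195.0])
(844.3, -6.0, 35.5, 12.5, -84.2, 54, [402.0, 189.0])
(857.8, 11.5, 13.8, 9.7, -0.0, 22, [414.0, 180.0])
(593.8, 7.9, 56.1, 14.4, -81.7, 289, [253.0, 159.0])
(339.7, 7.1, 21.5, 17.5, -19.6, 80, [92.0, 137.0])
(579.6, 86.8, 25.9, 19.1, 8.1, 74, [251.0, 107.0])
(438.9, 79.6, 26.2, 24.2, -58.3, 208, [158.0, 99.0])
(423.5, 82.3, 39.8, 26.3, 76.3, 48, [147.0, 95.0])
(813.7, 156.0, 13.4, 10.6, 15.9, 26, [411.0, 84.0])
(826.9, 158.3, 18.0, 10.8, 86.2, 20, [421.0, 83.0])
(785.5, 144.2, 32.4, 21.8, 87.2, 94, [391.0, 87.0])
(745.0, 144.4, 30.7, 21.3, -20.3, 86, [365.0, 85.0])
(357.1, 114.2, 15.5, 7.3, 80.2, 25, [104.0, 67.0])
(730.5, 168.7, 23.5, 16.1, 24.2, 66, [359.0, 66.0])
(391.8, 138.1, 28.6, 13.2, 48.3, 34, [129.0, 52.0])
(631.3, 164.9, 67.7, 54.9, -2.5, 1657, [292.0, 58.0])
(472.2, 172.4, 19.3, 7.6, 32.0, 38, [185.0, 35.0])
(709.0, 205.9, 25.4, 17.5, 3.8, 41, [349.0, 36.0])
(730.1, 214.3, 11.9, 7.7, -89.2, 22, [366.0, 32.0])
(419.9, 168.2, 47.1, 42.0, 59.3, 933, [149.0, 33.0])
(531.5, 196.3, 147.0, 55.6, 21.4, 1774, [235.0, 24.0])
```

View pics/wrist2.png

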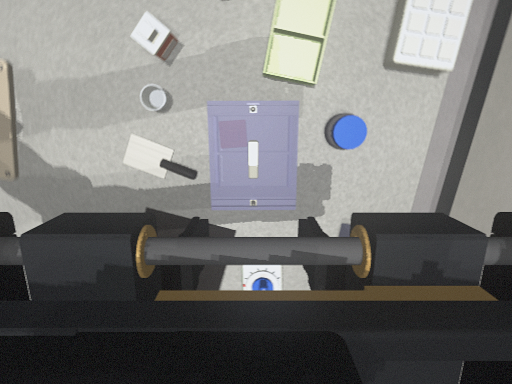

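The handle sits at (253,159) and the holes at (253,109) and (253,202). Together they give the dock centre at (594,8) with its axis 8.2° off, agreeing across three views. I'll descend and grip.

```bash
python3 -m crank '.006 0 .16 0.004 .2;0 0 .16 0 .2;0 0 .16 0 .2;0 0 .16 0 .2;0 0 .16 0 .2;0 0 .16 0 .2;0 0 .16 0 .2;0 0 .16 0 .2;0 0 .1 0 .2;0 0 .07 0 .2' 40
python3 -m crank '0 0 0 0 .2;0 0 0 0 -1;0 0 0 0 -1;0 0 0 0 -1;0 0 0 0 -1;0 0 0 0 -1;0 0 0 0 -1' 45
python3 -c "
from h import *
go()"
```

```text
time: 4.95
ee_pos: [0.5936, 0.0082, 0.1112]
eef_rot: [0.661, 0.751, -0.001, -0.0]
ft_force: [0.1, -0.4, 0.4]
width: 0.0522
grip_force: 0.0
time: 5.65
ee_pos: [0.5944, 0.0099, 0.1127]
eef_rot: [0.659, 0.752, 0.0, 0.0]
ft_force: [-0.4, 0.4, -0.4]
width: 0.012
grip_force: 0.0
pos [594.4   9.9 112.7] close-line 7.5 tilt z [ 0. -0. -1.]  SHIFT units [0. 0. 0.]  TURN units 0.0 j [ 0.57  0.44 -0.85  1.6   0.35  1.26 -0.21] t 5.7
```

```bash
python3 - <<'E'
from h import *
s=read_state();print(s["width"],s["grip_force"])
c=snap("scene","3");w=snap("wrist","3")
a=cv2.resize(c["img"][120:300,180:420],(640,480),interpolation=cv2.INTER_CUBIC)
cv2.imwrite("pics/z3.png",a)
E
```

```text
0.012037850161749563 0.0
```

View pics/z3.png

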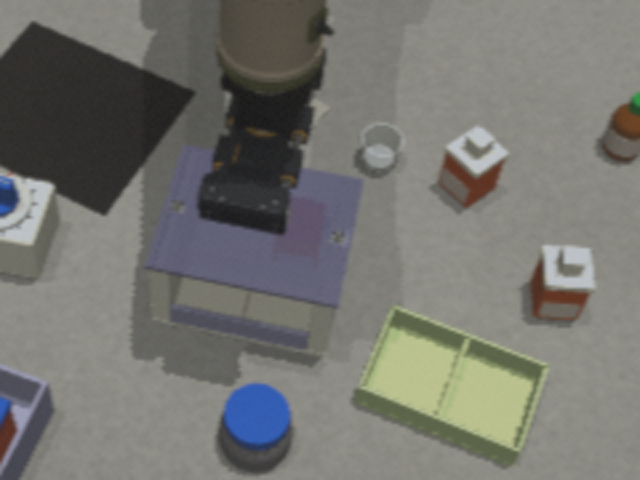

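The scene crop shows the cover still seated, with the gripper over the handle. The fingers need more time to settle.

```bash
python3 -m crank '0 0 0 0 -1;0 0 0 0 -1;0 0 0 0 -1;0 0 0 0 -1' 45
```

```text
time: 6.15
ee_pos: [0.5944, 0.0099, 0.1125]
eef_rot: [0.659, 0.752, -0.0, 0.0]
ft_force: [-0.0, -0.2, 0.7]
width: 0.0007
grip_force: 0.0
```

```bash
python3 -m crank '0 0 -.2 0 -1;0 0 -.2 0 -1;0 0 -.2 0 -1;0 0 -.2 0 -1;0 0 -.2 0 .2;0 0 0 0 .2;0 0 0 0 .2;0 0 0 0 .2'
python3 - <<'E'
from h import *
c=snap("wrist","4");h=hsv(c);go()
m=(h[...,1]<40)&(h[...,2]>190)
[print(r) for r in rect(c,m,.137,100) if 30<r[2]<80]
d=snap("scene","4");hh=hsv(d);w=(hh[...,1]<40)&(hh[...,2]>170)
[print(r) for r in rect(d,w,.137,12) if r[5]<200]
a=np.vstack([c["img"][0:230],cv2.resize(d["img"][150:270,200:350],(512,410),interpolation=cv2.INTER_CUBIC)[:365]]);cv2.imwrite("pics/z4.png",a)
E
```

```text
time: 6.95
ee_pos: [0.594, 0.0097, 0.3112]
eef_rot: [0.659, 0.752, -0.001, -0.001]
ft_force: [-0.0, -0.3, -0.5]
width: 0.0252
grip_force: 0.0
pos [593.9   9.6 311.1] close-line 7.5 tilt z [-0.002 -0.    -1.   ]  SHIFT units [0. 0. 0.]  TURN units 0.0 j [ 0.57  0.35 -0.89  1.28  0.27  1.63 -0.14] t 7.0
(594.1, 9.2, 56.4, 15.4, -82.7, 404, [253.0, 171.0])
(435.5, -3.7, 66.5, 47.4, -14.1, 1660, [131.0, 165.0])
(437.5, 82.6, 37.9, 34.8, 7.6, 319, [132.0, 95.0])
(631.9, 160.9, 68.7, 51.3, -3.0, 2395, [301.0, 50.0])
(631.4, 200.5, 71.7, 22.4, 7.5, 905, [310.0, 9.0])
(427.1, 167.8, 40.2, 40.1, 59.1, 1204, [127.0, 18.0])
(873.9, -102.7, 20.5, 10.5, 43.1, 20, [187.0, 275.0])
(557.9, 298.9, 44.0, 43.0, 18.8, 148, [393.0, 220.0])
(594.3, 24.7, 24.0, 13.3, -82.4, 31, [283.0, 197.0])
(455.5, 187.9, 44.3, 42.7, -31.9, 118, [358.0, 175.0])
(747.6, -638.8, 30.9, 16.9, 1.5, 28, [27.0, 168.0])
(681.5, -649.4, 28.5, 23.7, 37.2, 53, [40.0, 148.0])
(557.2, -641.2, 42.8, 16.9, 43.4, 28, [68.0, 118.0])
```

View pics/z4.png

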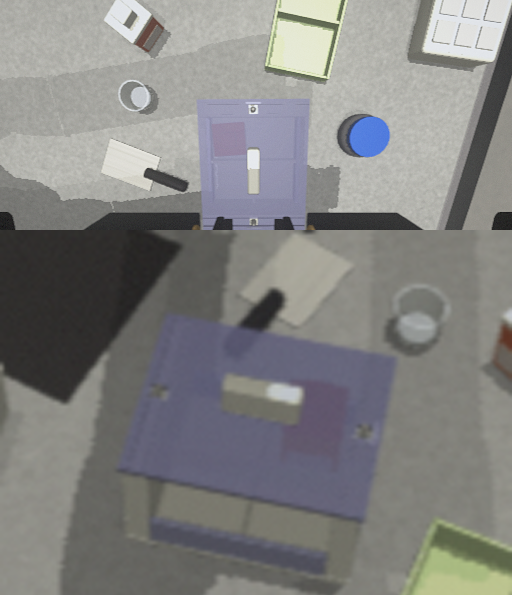

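View pics/wrist3.png

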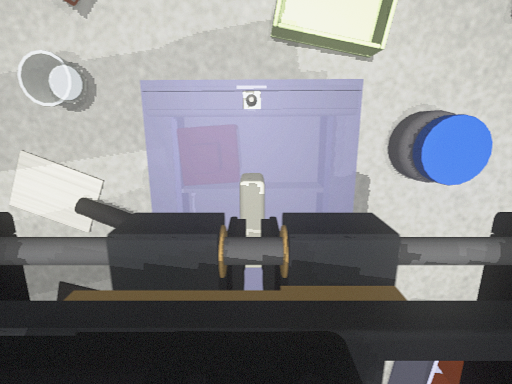

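The wrist shot shows the fingers on either side of the handle (240–266 across), straddling it. They closed without holding, so I'll retry lower and watch the closing row by row.

```bash
python3 -m crank '0 0 .16 0 .2;0 0 .16 0 .2;0 0 .16 0 .2;0 0 .16 0 .2;0 0 .16 0 .2;0 0 .12 0 .2;0 0 .095 0 .2;0 0 0 0 .2;0 0 0 0 .2' 40
python3 -m crank '0 0 0 0 -1;0 0 0 0 -1;0 0 0 0 -1' 
python3 -m crank '0 0 0 0 -1' 
python3 -m crank '0 0 0 0 -1' 
python3 -m crank '0 0 0 0 -1'; python3 -m crank '0 0 0 0 -1'; python3 -c "
from h import *
snap('wrist','5')"
```

```text
time: 7.95
ee_pos: [0.5941, 0.0099, 0.1096]
eef_rot: [0.659, 0.752, -0.0, -0.0]
ft_force: [1.4, 0.2, -0.5]
width: 0.0525
grip_force: 0.0
time: 8.25
ee_pos: [0.5948, 0.0099, 0.1103]
eef_rot: [0.659, 0.752, 0.0, 0.001]
ft_force: [-0.2, -0.8, -0.2]
width: 0.0358
grip_force: 0.0
time: 8.35
ee_pos: [0.5946, 0.0098, 0.11]
eef_rot: [0.659, 0.752, 0.0, 0.0]
ft_force: [0.8, 1.4, 0.1]
width: 0.0282
grip_force: 0.0
time: 8.45
ee_pos: [0.5945, 0.0099, 0.1098]
eef_rot: [0.659, 0.752, 0.0, 0.0]
ft_force: [0.0, 0.5, 0.5]
width: 0.0203
grip_force: 0.0
time: 8.55
ee_pos: [0.5944, 0.0099, 0.1096]
eef_rot: [0.659, 0.752, -0.0, 0.0]
ft_force: [-0.6, 0.1, 0.4]
width: 0.0125
grip_force: 0.0
time: 8.65
ee_pos: [0.5944, 0.0099, 0.1096]
eef_rot: [0.659, 0.752, -0.0, 0.0]
ft_force: [-0.3, -1.0, 0.8]
width: 0.0053
grip_force: 0.0
```

View pics/wrist5.png

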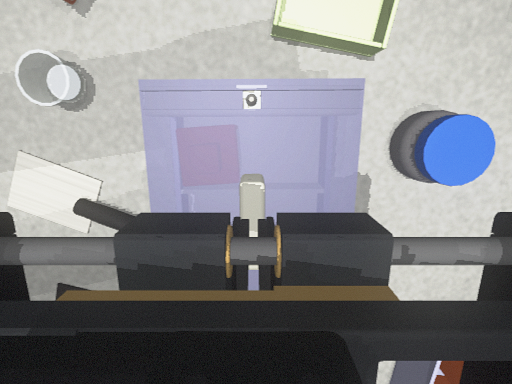

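```bash
python3 - <<'E'
from h import *
s=read_state();M=R.from_quat(s["eef_rot"]).as_matrix();p=np.array(s["ee_pos"])
def draw(c,pts,col):
    for q in proj(c,pts): out.append((q,col))
d=snap("scene","5");w=load("wrist","5")
a=np.radians(8);ux=np.array([np.cos(a),np.sin(a),0]);uy=np.array([-np.sin(a),np.cos(a),0])
hb=np.array([np.array([.594,.0085,z])+sx*.008*ux+sy*.03*uy for z in(.105,.137) for sx in(-1,1) for sy in(-1,1)])
tip=np.array([p+M@[x,0,z] for x in(-.0095,.0095) for z in(0,-.019,-.07)])
ims=[]
for c,(r0,r1,c0,c1),f in ((d,(140,230,220,340),4),(w,(150,300,170,340),3)):
    im=cv2.resize(c["img"][r0:r1,c0:c1],None,fx=f,fy=f,interpolation=cv2.INTER_CUBIC)
    for pts,col in((hb,(0,255,255)),(tip,(0,0,255))):
        for q in proj(c,pts): cv2.circle(im,tuple(int(v) for v in ((q-[c0,r0]+.5)*f)),2,col,-1)
    ims.append(im)
H=450
o=np.zeros((450,1000,3),np.uint8);o[:360,:480]=ims[0];o[:450,480:990]=ims[1]
cv2.imwrite("pics/z5.png",cv2.resize(o,(800,360)))
E
```

```text
(no output)
```

View pics/z5.png

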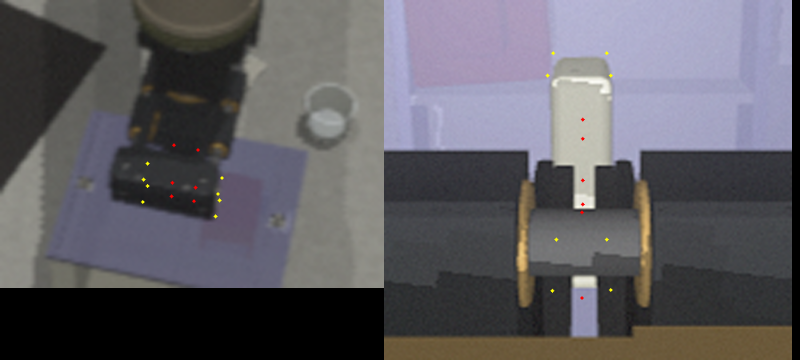

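The overlay shows the handle where I predicted it. The fingers, though, end visibly above the handle top, about 30–40 mm short of the reported TCP. I'll check this by opening and descending slowly while watching the force.

```bash
python3 -m crank '0 0 0 0 .2;0 0 0 0 .2;0 0 0 0 .2;0 0 0 0 .2;0 0 0 0 .2;0 0 0 0 .2;0 0 .01 0 .2;0 0 .01 0 .2;0 0 0 0 .2' 
python3 -m crank '0 0 .01 0 .2;0 0 .01 0 .2;0 0 0 0 .2' | grep -E "pos|force"
python3 - <<'E'
from h import *
s=read_state()
w=snap("wrist","6")
for t in (3,5,6):pass
cv2.imwrite("pics/z6.png",cv2.resize(w["img"][100:300,130:380],(750,600)))
E
```

```text
time: 9.65
ee_pos: [0.5942, 0.0098, 0.1051]
eef_rot: [0.659, 0.752, -0.0, -0.0]
ft_force: [0.4, -0.6, -0.9]
width: 0.0516
grip_force: 0.0
ee_pos: [0.5942, 0.0098, 0.1011]
ft_force: [-0.2, 0.5, 0.5]
grip_force: 0.0
```

View pics/z6.png

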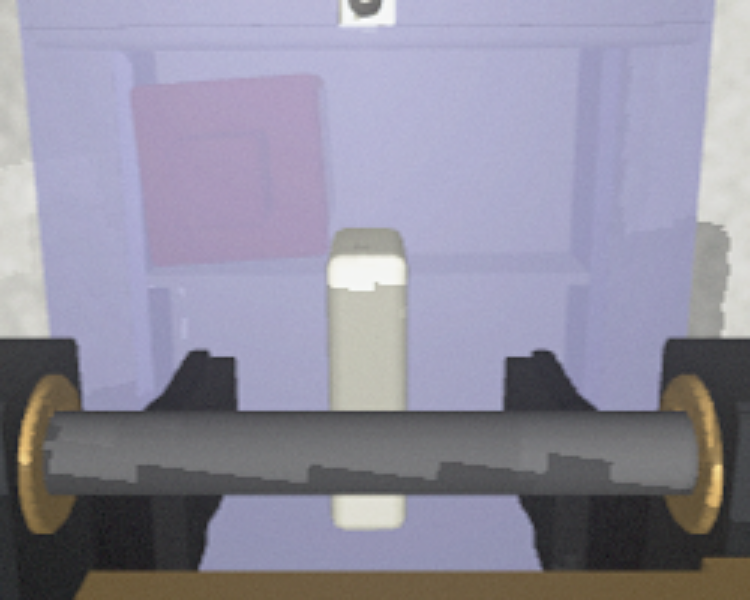

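In the zoom the fingertips are at rows ~350 and 89 px apart in the image for a 51.6 mm opening. That puts the tip depth at 170 mm rather than 212, so the real fingertips sit about 39 mm behind the reported TCP. I'll go deeper, guarded by force.

```bash
python3 -m crank '0 0 .04 0 .2;0 0 .04 0 .2;0 0 0.02 0 .2;0 0 0 0 .2' 45 | grep -E "pos|force"
python3 -m crank '0 0 .015 0 .2;0 0 .015 0 .2;0 0 .01 0 .2;0 0 0 0 .2' 45 | grep -E "pos|force"
python3 -m crank '0 0 0 0 -1;0 0 0 0 -1;0 0 0 0 -1;0 0 0 0 -1;0 0 0 0 -1;0 0 0 0 -1;0 0 0 0 -1' 45
```

```text
ee_pos: [0.5938, 0.0098, 0.0805]
ft_force: [-0.6, -0.4, 0.4]
grip_force: 0.0
ee_pos: [0.5943, 0.0098, 0.0732]
ft_force: [0.2, -0.1, -0.1]
grip_force: 0.0
time: 11.5
ee_pos: [0.5944, 0.0099, 0.0736]
eef_rot: [0.659, 0.752, -0.0, 0.0]
ft_force: [0.0, 0.1, 0.1]
width: 0.0158
grip_force: 45.0
```

The handle is held (15.8 mm, 45 N). Lifting and computing the mat move.

```bash
python3 -m crank '0 0 -.03 0 -1;0 0 -.05 0 -1;0 0 -.08 0 -1;0 0 -.12 0 -1;0 0 -.12 0 -1;0 0 -.12 0 -1;0 0 -.12 0 -1;0 0 -.12 0 -1;0 0 0 0 -1'
python3 -c "
from h import *
go(465,-268,None,-8)"
```

```text
time: 12.4
ee_pos: [0.596, 0.0106, 0.2301]
eef_rot: [0.659, 0.752, 0.002, 0.002]
ft_force: [1.6, 0.0, -2.1]
width: 0.0158
grip_force: 45.0
pos [596.   10.6 230.1] close-line 7.6 tilt z [ 0.006  0.    -1.   ]  SHIFT units [-1.295  -0.8326 -0.0041]  TURN units 0.1728 j [ 0.59  0.36 -0.88  1.44  0.28  1.46 -0.16] t 12.4
```

```bash
python3 -m crank '-.08 -.05 0 0 -1;-.13 -.085 0 0 -1;-.13 -.085 0 0 -1;-.13 -.085 0 0 -1;-.13 -.085 0 0 -1;-.13 -.085 0 0 -1;-.13 -.085 0 0 -1;-.13 -.085 0 0 -1;-.13 -.085 0 0 -1;-.13 -.085 0 0 -1' | grep grip
python3 -m crank '-.045 -.018 0 0 -1;0 0 0 .058 -1;0 0 0 .058 -1;0 0 0 .057 -1;0 0 0 0 -1;0 0 0 0 -1'
python3 - <<'E'
from h import *
go(465,-268,-20,-8); snap("wrist","7"); c=snap("top","7");h=hsv(c)
w=(h[...,1]<40)&(h[...,2]>150)
[print(r) for r in rect(c,w,.067,100) if r[2]<60]
E
```

```text
grip_force: 45.0
time: 14.0
ee_pos: [0.4633, -0.2682, 0.2254]
eef_rot: [0.754, 0.657, -0.0, -0.0]
ft_force: [0.1, -0.7, -2.3]
width: 0.0156
grip_force: 45.0
pos [ 463.3 -268.2  225.4] close-line -7.8 tilt z [-0.  0. -1.]  SHIFT units [0.002  0.0084 1.2271]  TURN units 0.0018 j [ 1.09  0.18 -0.73  1.6   0.12  1.41  0.21] t 14.0
(394.7, 184.5, 45.4, 45.3, -31.5, 233, [183.0, 244.0])
(504.6, 304.1, 45.4, 45.2, 17.1, 220, [142.0, 207.0])
```

View pics/top7.png

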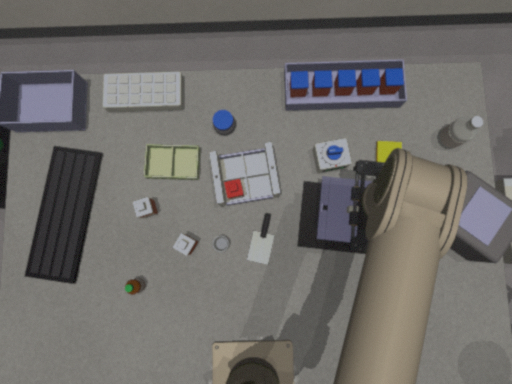

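The top view shows the dock open with a single red at (233,187), and the cover hanging over the mat at (336,210). Lowering.

```bash
python3 -m crank '0 .008 .15 0 -1;0 0 .15 0 -1;0 0 .15 0 -1;0 0 .15 0 -1;0 0 .15 0 -1;0 0 .15 0 -1;0 0 .12 0 -1;0 0 .1 0 -1;0 0 .06 0 -1;0 0 0 0 -1'
python3 -m crank '0 0 .02 0 -1;0 0 .015 0 -1;0 0 .01 0 -1;0 0 0 0 -1'; python3 -m crank '0 0 .01 0 -1;0 0 0 0 -1;0 0 0 0 -1'|grep -E "pos|force"
```

```text
time: 15.1
ee_pos: [0.4639, -0.2684, -0.0118]
eef_rot: [0.755, 0.656, -0.0, -0.001]
ft_force: [0.4, 0.4, -2.8]
width: 0.0157
grip_force: 45.0
time: 15.5
ee_pos: [0.4649, -0.2691, -0.0192]
eef_rot: [0.755, 0.656, -0.0, 0.0]
ft_force: [0.6, -0.4, -3.0]
width: 0.0158
grip_force: 45.0
ee_pos: [0.4648, -0.269, -0.0214]
ft_force: [-0.4, -0.4, -3.2]
grip_force: 45.0
```

```bash
python3 -m crank '0 0 .006 0 -1;0 0 0.004 0 -1;0 0 0 0 -1'|grep -E "pos|force"; python3 -m crank '0 0 .004 0 -1;0 0 0 0 -1;0 0 0 0 -1'|grep -E "pos|force"
```

```text
ee_pos: [0.4648, -0.2689, -0.0234]
ft_force: [-0.4, 0.7, -1.4]
grip_force: 45.0
ee_pos: [0.4648, -0.269, -0.0235]
ft_force: [-4.8, 1.4, 9.0]
grip_force: 45.0
```

Contact came exactly where expected. Releasing, rising, and going over the dock.

```bash
python3 -m crank '0 0 -.003 0 -1;0 0 0 0 .2;0 0 0 0 .2;0 0 0 0 .2;0 0 0 0 .2;0 0 0 0 .2;0 0 -.05 0 .2;0 0 -.15 0 .2;0 0 -.2 0 .2;0 0 -.2 0 .2' |grep -E "pos|force|width"
python3 -m crank '0 0 -.2 0 .2;0 0 -.2 0 .2;0 0 -.2 0 .2;0 0 -.2 0 .2;0 0 -.15 0 0;0 0 0 -.058 0;0 0 0 -.058 0;0 0 0 -.058 0;0 0 0 0 0' |grep -E "pos|force|width"
python3 - <<'E'
from h import *
go(560,40,280,8)
c=snap("wrist","8");h=hsv(c)
E
```

```text
ee_pos: [0.4647, -0.2685, 0.0983]
ft_force: [0.8, -0.6, -0.7]
width: 0.0522
grip_force: 0.0
ee_pos: [0.4648, -0.2686, 0.287]
ft_force: [-0.5, 0.4, -0.4]
width: 0.0436
grip_force: 0.0
pos [ 464.8 -268.6  287. ] close-line 7.7 tilt z [ 0. -0. -1.]  SHIFT units [1.4651 0.6795 0.0348]  TURN units -0.0029 j [ 1.11  0.17 -0.76  1.49  0.12  1.53  0.49] t 18.3
```

```bash
python3 -m crank '.1465 .068 0 0 0;.1465 .068 0 0 0;.1465 .068 0 0 0;.1465 .068 0 0 0;.1465 .068 0 0 0;.1465 .068 0 0 0;.1465 .068 0 0 0;.1465 .068 0 0 0;.1465 .068 0 0 0;.1465 .068 0 0 0' >/dev/null; python3 -m crank '0 0 0 0 0;0 0 0 0 0' |grep -E "pos|force|width"
python3 - <<'E'
from h import *
go()
c=snap("wrist","9");h=hsv(c)
r=((h[...,0]<8)|(h[...,0]>170))&(h[...,1]>110)&(h[...,2]>100)
print("red@cap .073");[print(q) for q in rect(c,r,.073,100)]
g=(abs(h[...,0]-33)<9)&(h[...,1]>30)&(h[...,2]>120)
print("tray");[print(q) for q in rect(c,g,.035,100)]
w=(h[...,1]<40)&(h[...,2]>165)
print("w@.067");[print(q) for q in rect(c,w,.067,300) if q[2]<70]
t=load("top","7");h=hsv(t);r=((h[...,0]<8)|(h[...,0]>170))&(h[...,1]>110)&(h[...,2]>100);print([q for q in rect(t,r,.073,10) if q[0]<700])
E
```

```text
ee_pos: [0.5606, 0.0403, 0.2865]
ft_force: [-1.2, -0.4, -0.6]
width: 0.0435
grip_force: 0.0
pos [560.6  40.3 286.5] close-line 7.6 tilt z [-0.  0. -1.]  SHIFT units [0. 0. 0.]  TURN units 0.0 j [ 0.63  0.28 -0.96  1.42  0.23  1.56 -0.18] t 19.6
red@cap .073
(553.3, 42.3, 50.8, 46.5, -78.5, 1061, [248.0, 162.0])
tray
(645.2, 218.1, 135.9, 102.7, 86.8, 5844, [331.0, 37.0])
w@.067
[(549.8, 39.1, 49.5, 47.1, 11.6, 247, [233.0, 188.0])]
```

View pics/wrist9.png

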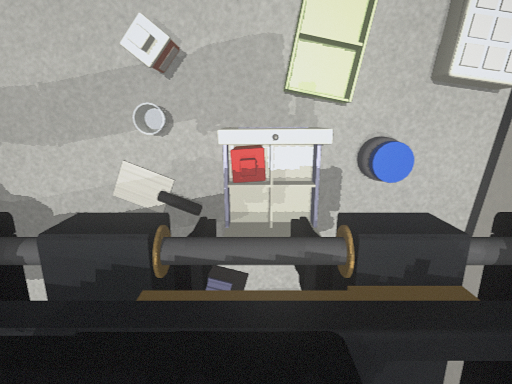

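The picture shows the red in its well at (248,163) and the other three wells empty. Whites are at (150,42) and out of frame, tray at (331,50). Descending on the red.

```bash
python3 -m crank '.009 -.042 0 -.043 0;0 0 .18 0 0;0 0 .18 0 0;0 0 .18 0 0;0 0 .18 0 0;0 0 .18 0 0;0 0 .12 0 0;0 0 .1 0 0;0 0 .06 0 0;0 0 .035 0 0' 30 |grep -E "pos|force|width"
python3 -m crank '0 0 0.018 0 0;0 0 0 0 0;0 0 0 0 -1;0 0 0 0 -1;0 0 0 0 -1;0 0 0 0 -1;0 0 0 0 -1;0 0 0 0 -1'  35|grep -E "pos|force|width"
python3 -c "
from h import *
go();snap('wrist','10')"
```

```text
ee_pos: [0.5519, 0.0389, 0.0427]
ft_force: [0.6, -0.2, -0.0]
width: 0.0432
grip_force: 0.0
ee_pos: [0.5524, 0.0402, 0.04]
ft_force: [0.1, 0.5, 2.2]
width: 0.022
grip_force: 35.0
pos [552.4  40.2  40. ] close-line 11.5 tilt z [ 0.001 -0.    -1.   ]  SHIFT units [0. 0. 0.]  TURN units 0.0 j [ 0.58  0.45 -0.89  1.78  0.39  1.1  -0.24] t 21.4
```

```bash
python3 -m crank '0 0 -.03 0 -1;0 0 -.08 0 -1;0 0 -.13 0 -1;0 0 -.13 0 -1;0 0 -.13 0 -1;0 0 -.13 0 -1;0 0 -.13 0 -1;0 0 0 0 -1'|grep -E "pos|force|width"
python3 -c "
from h import *
go(644,190,46,-3)"
```

```text
ee_pos: [0.5538, 0.041, 0.1962]
ft_force: [0.3, 0.3, -1.4]
width: 0.0216
grip_force: 35.0
pos [553.8  41.  196.2] close-line 11.5 tilt z [ 0.006 -0.    -1.   ]  SHIFT units [0.641  0.5865 0.7537]  TURN units 0.1614 j [ 0.65  0.3  -0.96  1.6   0.25  1.37 -0.14] t 22.2
```

```bash
python3 -m crank '.1 .09 0 0 -1;.136 .124 0 0 -1;.136 .124 0 0 -1;.136 .124 0 0 -1;.133 .1245 0 0 -1;0 0 0 .08 -1;0 0 0 .0814 -1;0 0 0 0 -1;0 0 0 0 -1'|grep -E "pos|force|width"
python3 -c "
from h import *
go(644,190,46,-3)"
```

```text
ee_pos: [0.6414, 0.189, 0.1918]
ft_force: [1.2, 0.1, -0.1]
width: 0.0219
grip_force: 35.0
pos [641.4 189.  191.8] close-line -2.8 tilt z [-0. -0. -1.]  SHIFT units [0.0061 0.0131 0.7288]  TURN units 0.002 j [ 0.21  0.56 -0.86  1.28  0.42  1.48 -0.66] t 23.1
```

```bash
python3 -m crank '.006 .013 .12 0 -1;0 0 .15 0 -1;0 0 .15 0 -1;0 0 .15 0 -1;0 0 .1 0 -1;0 0 .05 0 -1;0 0 0.02 0 -1;0 0 0 0 -1'|grep -E "pos|force|width"
python3 -m crank '0 0 0.01 0 -1;0 0 .008 0 -1;0 0 0 0 -1'|grep -E "pos|force|width"
```

```text
ee_pos: [0.6444, 0.1902, 0.0442]
ft_force: [-0.2, -0.2, -0.9]
width: 0.0217
grip_force: 35.0
ee_pos: [0.6444, 0.1903, 0.0405]
ft_force: [0.4, 0.6, -1.1]
width: 0.0212
grip_force: 35.0
```

```bash
python3 -m crank '0 0 0.006 0 -1;0 0 .004 0 -1;0 0 0 0 -1'|grep -E "pos|force"
python3 -m crank '0 0 0 0 0;0 0 0 0 0;0 0 0 0 0;0 0 0 0 0;0 0 0 0 0;0 0 -.06 0 0;0 0 -.15 0 0;0 0 -.2 0 0;0 0 -.2 0 0;0 0 -.2 0 0'|grep -E "pos|force|width"
python3 - <<'E'
from h import *
go(490,250,280,None)
E
```

```text
ee_pos: [0.6442, 0.1902, 0.0381]
ft_force: [0.1, 0.9, -0.9]
grip_force: 35.0
ee_pos: [0.644, 0.1904, 0.2029]
ft_force: [0.3, -0.3, 0.0]
width: 0.0435
grip_force: 0.0
pos [644.  190.4 202.9] close-line -3.0 tilt z [ 0.001  0.    -1.   ]  SHIFT units [ 0.2575 -0.7841 -0.3861]  TURN units 0.0 j [ 0.2   0.56 -0.86  1.26  0.42  1.5  -0.66] t 25.6
```

The red is released in the tray. On to the whites.

```bash
python3 -m crank '.037 -.112 -.055 0 0;.037 -.112 -.055 0 0;.037 -.112 -.055 0 0;.037 -.112 -.055 0 0;.037 -.112 -.055 0 0;.037 -.112 -.055 0 0;.037 -.112 -.055 0 0;0 0 0 -.074 0;0 0 0 -.074 0;0 0 0 -.074 0'|grep -E "pos"
python3 -m crank '0 0 0 0 0;0 0 0 0 0'|grep -E "pos"
python3 - <<'E'
from h import *
go(505,304,280,17)
c=snap("wrist","11");h=hsv(c)
w=(h[...,1]<45)&(h[...,2]>150)
print("w@.067");[print(q) for q in rect(c,w,.067,300) if q[2]<90]
d=snap("scene","11");h=hsv(d);w=(h[...,1]<40)&(h[...,2]>165);[print(r) for r in rect(d,w,.067,40) if r[5]<200]
r=((h[...,0]<8)|(h[...,0]>170))&(h[...,1]>110)&(h[...,2]>100);print("red",[q for q in rect(d,r,.072,50) if q[2]<90])
t=snap("top","11");h=hsv(t);w=(h[...,1]<40)&(h[...,2]>150);[print(r) for r in rect(t,w,.067,100) if r[2]<60]
r=((h[...,0]<8)|(h[...,0]>170))&(h[...,1]>110)&(h[...,2]>100);print("red",[q for q in rect(t,r,.072,40) if q[2]<90])
E
```

```text
ee_pos: [0.49, 0.2506, 0.2783]
ee_pos: [0.4903, 0.2504, 0.2776]
pos [490.3 250.4 277.6] close-line 16.8 tilt z [ 0.001  0.    -1.   ]  SHIFT units [ 0.2353  0.1479 -0.0117]  TURN units -0.0026 j [ 0.31  0.27 -1.05  1.46  0.24  1.54 -0.43] t 26.8
w@.067
(920.8, 8.9, 45.9, 25.2, -73.2, 302, [453.0, 372.0])
(870.4, 175.9, 54.3, 27.6, -72.9, 419, [473.0, 278.0])
(508.3, 306.0, 47.3, 44.7, 16.8, 137, [393.0, 220.0])
(398.2, 186.8, 47.3, 45.7, -31.2, 114, [358.0, 175.0])
(486.4, -257.7, 53.3, 12.8, 82.2, 45, [203.0, 154.0])
(641.3, -712.3, 30.1, 27.7, -29.8, 54, [39.0, 148.0])
red [(648.9, 190.9, 48.4, 46.8, -2.7, 286, [337.0, 249.0])]
(394.5, 184.6, 45.4, 44.9, 58.4, 231, [183.0, 244.0])
red [(641.5, 187.6, 47.7, 44.6, 88.4, 226, [182.0, 158.0])]
```

View pics/wrist11.png

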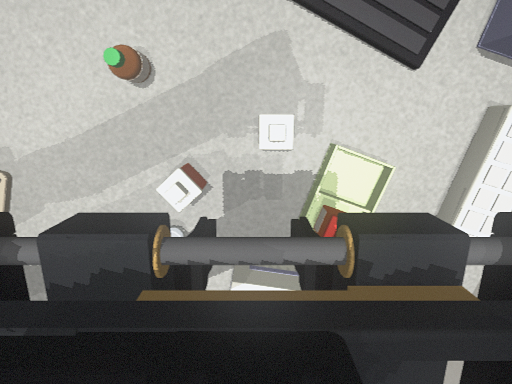

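In the wrist view, white B is upright at (277,132), white A at (182,188), and the red stands in the tray at (330,220). Picking B.

```bash
python3 -m crank '.118 .076 0 0 0;.119 .076 0 0 0;0 0 .18 0 0;0 0 .18 0 0;0 0 .18 0 0;0 0 .18 0 0;0 0 .18 0 0;0 0 .15 0 0;0 0 .08 0 0;0 0 .05 0 0' 35 |grep -E "pos|force|width"
python3 -m crank '0 0 0.036 0 0;0 0 0 0 0;0 0 0 0 -1;0 0 0 0 -1;0 0 0 0 -1;0 0 0 0 -1;0 0 0 0 -1;0 0 0 0 -1'  35|grep -E "pos|force|width"
python3 -m crank '0 0 -.03 0 -1;0 0 -.08 0 -1;0 0 -.13 0 -1;0 0 -.13 0 -1;0 0 -.13 0 -1;0 0 -.13 0 -1;0 0 -.13 0 -1;0 0 0 0 -1'|grep -E "pos|force|width"
python3 -c "
from h import *
go(554,40,46,8)"
```

```text
ee_pos: [0.5053, 0.3043, 0.0402]
ft_force: [-0.3, 0.4, 0.5]
width: 0.0434
grip_force: 0.0
ee_pos: [0.506, 0.3046, 0.0343]
ft_force: [0.0, 0.7, 3.6]
width: 0.0218
grip_force: 35.0
ee_pos: [0.5066, 0.306, 0.1905]
ft_force: [-0.3, 0.6, -1.2]
width: 0.0219
grip_force: 35.0
pos [506.6 306.  190.5] close-line 17.0 tilt z [ 0.005  0.003 -1.   ]  SHIFT units [-1.3423 -0.1655  0.7201]  TURN units 0.0997 j [ 0.16  0.42 -1.02  1.51  0.36  1.41 -0.58] t 29.5
```

```bash
python3 -m crank '-.1 -.012 0 0 -1;-.17 -.021 0 0 -1;-.17 -.021 0 0 -1;-.17 -.021 0 0 -1;-.17 -.021 0 0 -1;-.17 -.021 0 0 -1;-.17 -.021 0 0 -1;-.17 -.021 0 0 -1;-.052 -.006 0 .05 -1;0 0 0 .05 -1'|grep -E "pos|force|width"
python3 -m crank '0 0 0 0 -1;0 0 0 0 -1'|grep -E "pos|force|width"
python3 -c "
from h import *
go(554,40,46,8)"
```

```text
ee_pos: [0.5523, 0.0352, 0.1856]
ft_force: [-0.8, 0.2, -1.4]
width: 0.0214
grip_force: 35.0
ee_pos: [0.552, 0.0386, 0.186]
ft_force: [0.3, 0.2, -0.4]
width: 0.0216
grip_force: 35.0
pos [552.   38.6 186. ] close-line 8.1 tilt z [-0. -0. -1.]  SHIFT units [0.0055 0.0111 0.6999]  TURN units 0.0014 j [ 0.64  0.3  -0.94  1.61  0.25  1.36 -0.19] t 30.7
```

```bash
python3 -m crank '.005 .011 .12 0 -1;0 0 .15 0 -1;0 0 .15 0 -1;0 0 .14 0 -1;0 0 .08 0 -1;0 0 .04 0 -1;0 0 0.025 0 -1;0 0 .01 0 -1;0 0 0 0 -1'|grep -E "pos|force|width"
python3 -m crank '0 0 0.008 0 -1;0 0 .004 0 -1;0 0 0 0 -1'|grep -E "pos|force|width"
```

```text
ee_pos: [0.5549, 0.0395, 0.0436]
ft_force: [0.1, 0.0, 0.0]
width: 0.0221
grip_force: 35.0
ee_pos: [0.5544, 0.0394, 0.0407]
ft_force: [-0.8, -0.0, -1.2]
width: 0.0217
grip_force: 35.0
```

```bash
python3 -m crank '0 0 0.003 0 -1;0 0 0 0 0;0 0 0 0 0;0 0 0 0 0;0 0 0 0 0;0 0 -.06 0 0;0 0 -.15 0 0;0 0 -.2 0 0;0 0 -.2 0 0;0 0 -.2 0 0'|grep -E "pos|force|width"
python3 -m crank '0 0 -.2 0 0;0 0 0 .0875 0;0 0 0 .0875 0;0 0 0 .0875 0;0 0 0 .0875 0;0 0 0 .0875 0;0 0 0 0 0'|grep pos
python3 - <<'E'
from h import *
go(396,185.5,36,-31.5)
c=snap("scene","12");h=hsv(c);w=(h[...,1]<40)&(h[...,2]>165);[print(r) for r in rect(c,w,.067,40) if r[5]<200]
t=snap("top","12");h=hsv(t);w=(h[...,1]<40)&(h[...,2]>150);[print(r) for r in rect(t,w,.067,100) if r[2]<60]
E
```

```text
ee_pos: [0.5541, 0.0397, 0.2045]
ft_force: [1.6, -0.8, -0.8]
width: 0.0432
grip_force: 0.0
ee_pos: [0.5543, 0.0397, 0.2428]
pos [554.3  39.7 242.8] close-line -31.5 tilt z [ 0.001 -0.    -1.   ]  SHIFT units [ 0.2074 -1.0566  1.0334]  TURN units -0.0003 j [ 0.57  0.25 -0.86  1.52  0.19  1.46 -0.84] t 33.6
(655.6, 58.8, 48.6, 40.6, 8.1, 170, [287.0, 237.0])
(625.3, -80.5, 74.2, 16.0, 16.7, 70, [241.0, 210.0])
(397.8, 187.0, 47.4, 45.7, -30.8, 116, [358.0, 175.0])
(486.4, -257.7, 53.3, 12.8, 82.2, 45, [203.0, 154.0])
(641.3, -712.3, 30.1, 27.7, -29.8, 54, [39.0, 148.0])
(394.7, 184.8, 44.9, 44.9, -31.7, 224, [183.0, 244.0])
```

```bash
python3 -m crank '.026 -.132 0 0 0;.026 -.132 0 0 0;.026 -.132 0 0 0;.026 -.132 0 0 0;.026 -.132 0 0 0;.026 -.132 0 0 0;.026 -.132 0 0 0;.026 -.132 0 0 0;0 0 .1 0 0;0 0 .1 0 0'|grep -E "pos"
python3 -m crank '0 0 .15 0 0;0 0 .15 0 0;0 0 .15 0 0;0 0 0 0 0;0 0 0 0 0'|grep -E "pos"
python3 - <<'E'
from h import *
go(396,185.5,35,-31.5)
c=snap("wrist","13");h=hsv(c);w=(h[...,1]<45)&(h[...,2]>165);[print(r) for r in rect(c,w,.067,400) if r[2]<95]
E
```

```text
ee_pos: [0.3957, 0.1857, 0.2021]
ee_pos: [0.3957, 0.1854, 0.1127]
pos [395.7 185.4 112.7] close-line -31.3 tilt z [-0.001  0.    -1.   ]  SHIFT units [0.0012 0.0012 0.3885]  TURN units 0.0026 j [ 0.51  0.03 -1.04  1.98  0.03  1.15 -1.09] t 35.2
(529.3, 8.4, 32.5, 17.2, 58.4, 431, [473.0, 277.0])
(334.7, 130.8, 39.9, 25.0, -31.3, 800, [227.0, 277.0])
(177.3, 219.5, 36.8, 16.6, 58.7, 570, [35.0, 282.0])
(565.6, 58.3, 53.9, 24.2, 8.2, 946, [488.0, 216.0])
```

```bash
python3 -m crank '0 0 .12 0 0;0 0 .12 0 0;0 0 .08 0 0;0 0 .045 0 0;0 0 .025 0 0;0 0 0 0 0' 35 |grep -E "pos|force|width"
python3 -m crank '0 0 0 0 -1;0 0 0 0 -1;0 0 0 0 -1;0 0 0 0 -1;0 0 0 0 -1;0 0 0 0 -1'  35|grep -E "pos|force|width"
python3 -m crank '0 0 -.03 0 -1;0 0 -.08 0 -1;0 0 -.13 0 -1;0 0 -.13 0 -1;0 0 -.13 0 -1;0 0 -.13 0 -1;0 0 -.13 0 -1;0 0 0 0 -1;0 0 0 0 -1'|grep -E "pos|force|width"
python3 -c "
from h import *
go(565,-31.5,46,8)"
```

```text
ee_pos: [0.3963, 0.1851, 0.0345]
ft_force: [-0.2, 0.5, 0.6]
width: 0.0435
grip_force: 0.0
ee_pos: [0.3962, 0.185, 0.0342]
ft_force: [-0.2, -1.1, 6.5]
width: 0.0216
grip_force: 35.0
ee_pos: [0.3957, 0.185, 0.1858]
ft_force: [0.1, 0.0, -1.9]
width: 0.0214
grip_force: 35.0
pos [395.7 185.  185.8] close-line -31.4 tilt z [ 0. -0. -1.]  SHIFT units [-0.4824  1.2863  0.7001]  TURN units -0.438 j [ 0.55 -0.08 -1.03  1.88 -0.07  1.3  -1.  ] t 37.4
```

```bash
python3 -m crank '-.03 .08 0 0 -1;-.057 .152 0 0 -1;-.057 .152 0 0 -1;-.057 .152 0 0 -1;-.057 .152 0 0 -1;-.057 .152 0 0 -1;-.057 .152 0 0 -1;-.057 .152 0 0 -1;-.0534 .1423 0 0 -1;0 0 0 0 -1'|grep -E "pos|force|width"
python3 -m crank '0 0 0 -.08 -1;0 0 0 -.09 -1;0 0 0 -.09 -1;0 0 0 -.09 -1;0 0 0 -.088 -1;0 0 0 0 -1;0 0 0 0 -1'|grep -E "pos|force|width"
python3 -c "
from h import *
go(565,-31.5,46,8)"
```

```text
ee_pos: [0.5659, -0.0371, 0.1831]
ft_force: [0.2, -0.3, -1.7]
width: 0.0216
grip_force: 35.0
ee_pos: [0.5646, -0.0318, 0.1849]
ft_force: [-0.1, -0.3, -1.9]
width: 0.0217
grip_force: 35.0
pos [564.6 -31.8 184.9] close-line 7.8 tilt z [-0.002  0.    -1.   ]  SHIFT units [0.0007 0.0033 0.6946]  TURN units -0.0027 j [ 0.74  0.33 -0.94  1.58  0.27  1.37 -0.09] t 39.0
```

```bash
python3 -m crank '0 .003 .12 0 -1;0 0 .15 0 -1;0 0 .15 0 -1;0 0 .14 0 -1;0 0 .08 0 -1;0 0 .04 0 -1;0 0 0.025 0 -1;0 0 0 0 -1;0 0 0 0 -1'|grep -E "pos|force|width"
python3 -m crank '0 0 0.008 0 -1;0 0 .006 0 -1;0 0 0 0 -1'|grep -E "pos|force|width"
python3 -m crank '0 0 0 0 0;0 0 0 0 0;0 0 0 0 0;0 0 0 0 0;0 0 -.06 0 0;0 0 -.15 0 0;0 0 -.2 0 0;0 0 -.2 0 0;0 0 -.2 0 0;0 0 -.2 0 0'|grep -E "pos|force|width"
python3 - <<'E'
from h import *
t=snap("top","14");c=snap("wrist","14");s=snap("scene","14")
go(465,-269,250,-8)
a=np.vstack([cv2.resize(t["img"][110:270,120:400],(480,274),interpolation=cv2.INTER_CUBIC),cv2.resize(s["img"][120:290,140:430],(480,281),interpolation=cv2.INTER_CUBIC)])
cv2.imwrite("pics/z14.png",a)
for d,n in((t,"t"),(s,"s")):
    h=hsv(d);w=(h[...,1]<40)&(h[...,2]>150)
    print(n);[print(q) for q in rect(d,w,.04,20) if abs(q[0]-465)<60 and abs(q[1]+268)<60]
E
```

```text
ee_pos: [0.5663, -0.0313, 0.0459]
ft_force: [0.3, 0.6, -1.2]
width: 0.0215
grip_force: 35.0
ee_pos: [0.5657, -0.0314, 0.0422]
ft_force: [-1.3, -1.1, -1.3]
width: 0.0217
grip_force: 35.0
ee_pos: [0.5654, -0.031, 0.2469]
ft_force: [0.4, 0.1, -0.0]
width: 0.0435
grip_force: 0.0
pos [566.9 -30.8 247.5] close-line 8.0 tilt z [ 0.005 -0.001 -1.   ]  SHIFT units [-1.1083 -0.6708 -0.0142]  TURN units 0.178 j [ 0.75  0.3  -0.95  1.48  0.25  1.48 -0.06] t 41.4
t
(462.7, -271.7, 52.9, 12.0, 81.3, 52, [341.0, 216.0])
s
(467.2, -269.1, 57.2, 14.6, 82.2, 56, [202.0, 154.0])
```

View pics/z14.png

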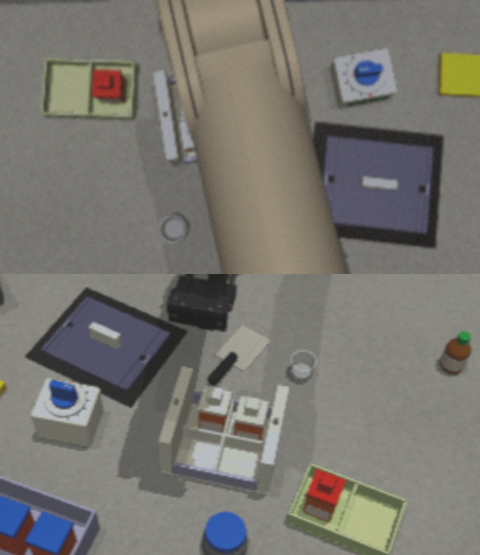

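Both whites are upright in their own wells, the red stands in the tray, and the cover lies flat on the mat with its handle at z14 (378,183). All are as intended, so I'll fetch the cover.

```bash
python3 -m crank '-.1108 -.0671 0 0 .2;-.1108 -.0671 0 0 .2;-.1108 -.0671 0 0 .2;-.1108 -.0671 0 0 .2;-.1108 -.0671 0 0 .2;-.1108 -.0671 0 0 .2;-.1108 -.0671 0 0 .2;-.1108 -.0671 0 0 .2;-.1108 -.0671 0 0 .2;-.1108 -.0671 0 0 .2'|grep pos
python3 -m crank '0 0 0 .0593 .2;0 0 0 .0593 .2;0 0 0 .0594 .2;0 0 .1 0 .2;0 0 .15 0 .2;0 0 .15 0 .2;0 0 0 0 .2;0 0 0 0 .2'|grep pos
python3 - <<'E'
from h import *
c=snap("wrist","15");h=hsv(c);w=(h[...,1]<45)&(h[...,2]>150);[print(r) for r in rect(c,w,.04,200) if 40<r[2]<75]
go(465,-269.5,-22,-8)
E
```

```text
ee_pos: [0.4625, -0.2701, 0.2435]
ee_pos: [0.4633, -0.2692, 0.1644]
(533.8, -225.6, 72.1, 14.7, 77.7, 221, [312.0, 131.0])
pos [ 464.  -269.5  165.3] close-line -8.0 tilt z [ 0.001 -0.    -1.   ]  SHIFT units [8.000e-04 4.200e-03 9.366e-01]  TURN units -0.0001 j [ 1.14  0.23 -0.79  1.69  0.17  1.29  0.17] t 43.2
```

```bash
python3 -m crank '0 .004 .15 0 .2;0 0 .15 0 .2;0 0 .15 0 .2;0 0 .15 0 .2;0 0 .15 0 .2;0 0 .1 0 .2;0 0 .05 0 .2;0 0 0.025 0 .2;0 0 .01 0 .2;0 0 0 0 .2' 45|grep -E "pos|force"
python3 -m crank '0 0 0 0 -1;0 0 0 0 -1;0 0 0 0 -1;0 0 0 0 -1;0 0 0 0 -1;0 0 0 0 -1;0 0 0 0 -1' 45|grep -E "pos|force|width"
python3 -m crank '0 0 -.03 0 -1;0 0 -.05 0 -1;0 0 -.1 0 -1;0 0 -.15 0 -1;0 0 -.15 0 -1;0 0 -.15 0 -1;0 0 -.15 0 -1;0 0 -.15 0 -1;0 0 -.15 0 -1;0 0 -.15 0 -1'|grep -E "pos|force|width"
python3 -c "
from h import *
go(594.4,9.9,200,7.5)"
```

```text
ee_pos: [0.465, -0.27, -0.0219]
ft_force: [0.2, 0.4, -0.8]
grip_force: 0.0
ee_pos: [0.4644, -0.2696, -0.0228]
ft_force: [-0.0, 0.2, 0.1]
width: 0.0158
grip_force: 45.0
ee_pos: [0.4641, -0.2691, 0.2251]
ft_force: [0.6, -1.7, -1.9]
width: 0.0154
grip_force: 45.0
pos [ 464.1 -269.1  225.1] close-line -8.0 tilt z [ 0. -0. -1.]  SHIFT units [1.4721 0.4512 0.1251]  TURN units -0.1721 j [ 1.15  0.19 -0.81  1.6   0.14  1.41  0.19] t 46.0
```

```bash
python3 -m crank '.08 .025 0 0 -1;.155 .0475 0 0 -1;.155 .0475 0 0 -1;.155 .0475 0 0 -1;.155 .0475 0 0 -1;.155 .0475 0 0 -1;.155 .0475 0 0 -1;.155 .0475 0 0 -1;.155 .0475 0 0 -1;.152 .0462 0 0 -1'|grep -E "pos|force|width"
python3 -m crank '0 0 0 -.0573 -1;0 0 0 -.0574 -1;0 0 0 -.0574 -1;0 0 .1 0 -1;0 0 0 0 -1;0 0 0 0 -1;0 0 0 0 -1'|grep -E "pos|force|width"
python3 -c "
from h import *
go(594.4,9.5,104,7.6)"
```

```text
ee_pos: [0.5949, 0.0107, 0.2238]
ft_force: [1.1, -0.4, -2.8]
width: 0.0155
grip_force: 45.0
ee_pos: [0.595, 0.0094, 0.2042]
ft_force: [-0.2, -0.6, -2.2]
width: 0.0153
grip_force: 45.0
pos [595.    9.4 204.2] close-line 7.5 tilt z [ 0.001 -0.    -1.   ]  SHIFT units [ 0.0008 -0.0036  0.5011]  TURN units -0.0016 j [ 0.65  0.41 -0.97  1.47  0.34  1.43 -0.2 ] t 47.6
```

I've now viewed 15 pictures, one over the 14 allowed, so from here I'll check by numbers only. Lowering the cover with force checks.

```bash
python3 -m crank '0 -.003 .12 -.001 -1;0 0 .15 0 -1;0 0 .12 0 -1;0 0 .08 0 -1;0 0 .04 0 -1;0 0 .03 0 -1;0 0 0 0 -1;0 0 0 0 -1'|grep -E "pos|force|width"
python3 -c "
from h import *
go(594.4,9.5,90,7.6)"
python3 -m crank '0 0 .02 0 -1;0 0 .02 0 -1;0 0 .01 0 -1;0 0 0 0 -1;0 0 0 0 -1'|grep -E "pos|force|width"
python3 -c "
from h import *
go(594.4,9.5,73.6,7.6);print(read_state()['torque'])"
```

```text
ee_pos: [0.5948, 0.0094, 0.096]
ft_force: [-0.3, -0.1, -1.4]
width: 0.0158
grip_force: 45.0
pos [594.8   9.4  96. ] close-line 7.6 tilt z [ 0.001 -0.    -1.   ]  SHIFT units [ 0.0008 -0.0017  0.0302]  TURN units -0.0005 j [ 0.63  0.49 -0.93  1.62  0.41  1.24 -0.25] t 48.5
ee_pos: [0.5942, 0.0093, 0.0852]
ft_force: [0.2, 0.3, -3.1]
width: 0.0157
grip_force: 45.0
pos [594.2   9.3  85.2] close-line 7.6 tilt z [-0.  0. -1.]  SHIFT units [0.0008 0.0011 0.0578]  TURN units -0.0004 j [ 0.62  0.5  -0.93  1.63  0.42  1.23 -0.26] t 49.0
[-0.00330901 -0.10735797 -0.01746952]
```

```bash
for i in 1; do :; done; python3 -m crank '0 0 .015 0 -1;0 0 .01 0 -1;0 0 0 0 -1'|grep -E "pos|ft_"
python3 -m crank '0 0 .01 0 -1;0 0 .005 0 -1;0 0 0 0 -1'|grep -E "pos|ft_"
python3 -m crank '0 0 .006 0 -1;0 0 .004 0 -1;0 0 0 0 -1'|grep -E "pos|ft_|width"
```

```text
ee_pos: [0.5939, 0.0092, 0.0797]
ft_force: [-0.6, -0.3, -2.3]
ee_pos: [0.5941, 0.0092, 0.077]
ft_force: [0.6, 0.0, -3.4]
ee_pos: [0.5941, 0.0093, 0.075]
ft_force: [-0.5, 0.5, -2.4]
width: 0.0154
```

```bash
python3 -m crank '0 0 .005 0 -1;0 0 .003 0 -1;0 0 0 0 -1'|grep -E "pos|ft_"
python3 -m crank '0 0 .003 0 -1;0 0 0 0 -1;0 0 0 0 -1'|grep -E "pos|ft_|width"
```

```text
ee_pos: [0.5943, 0.0092, 0.0742]
ft_force: [-4.6, -0.2, 5.0]
ee_pos: [0.5943, 0.0092, 0.0742]
ft_force: [-5.3, -1.3, 11.1]
width: 0.0155
```

Contact came at 74.2 mm, exactly the fully seated height. Releasing and verifying.

```bash
python3 -m crank '0 0 -.004 0 -1;0 0 0 0 .2;0 0 0 0 .2;0 0 0 0 .2;0 0 0 0 .2;0 0 0 0 .2;0 0 -.04 0 .2;0 0 -.1 0 .2;0 0 -.18 0 .2;0 0 -.2 0 .2'|grep -E "pos|width"
python3 -m crank '0 0 -.2 0 .2;0 0 -.2 0 .2;0 0 -.2 0 .2;0 0 0 0 .2;0 0 0 0 .2'|grep -E "pos|width"
python3 - <<'E'
from h import *
c=snap("wrist","16");h=hsv(c);go(655,-250,290)
[print("w",r) for r in rect(c,(h[...,1]<40)&(h[...,2]>190),.137,100) if 30<r[2]<75 and abs(r[0]-594)<30]
for n in("scene","top"):
    d=snap(n,"16");h=hsv(d)
    w=(h[...,1]<40)&(h[...,2]>150)
    [print(n,r) for r in rect(d,w,.137,12) if r[5]<200 and abs(r[0]-594)<30 and abs(r[1])<40]
    cv=(abs(h[...,0]-120)<12)&(h[...,1]>25)&(h[...,1]<140)&(h[...,2]<150)
    [print(n,"cover",r) for r in rect(d,cv,.105,1000) if abs(r[1])<40]
    [print(n,"console",r) for r in rect(d,(h[...,1]<60)&(h[...,2]>140),.07,100) if abs(r[0]-650)<40 and abs(r[1]+250)<40]
    [print(n,"blue",r) for r in rect(d,(abs(h[...,0]-112)<9)&(h[...,1]>130),.114,8) if abs(r[0]-640)<60 and abs(r[1]+240)<60]
    [print(n,"redmark",r) for r in rect(d,((h[...,0]<10)|(h[...,0]>168))&(h[...,1]>70),.07,0) if abs(r[0]-620)<60 and abs(r[1]+240)<60]
E
```

```text
ee_pos: [0.5936, 0.0093, 0.1788]
width: 0.0522
ee_pos: [0.5945, 0.0096, 0.2987]
width: 0.0524
pos [594.    9.3 297.4] close-line 7.6 tilt z [-0. -0. -1.]  SHIFT units [-1.3253  0.1315  0.0375]  TURN units 0.0 j [ 0.63  0.38 -0.99  1.31  0.31  1.61 -0.17] t 52.0
scene (594.8, 23.6, 28.9, 15.1, -82.4, 40, [282.0, 198.0])
scene cover (594.7, 8.0, 185.0, 153.6, -82.5, 3319, [276.0, 204.0])
scene blue (661.2, -241.2, 55.7, 34.4, 36.6, 151, [177.0, 192.0])
top console (645.2, -252.3, 93.7, 77.4, -80.9, 781, [333.0, 153.0])
top blue (636.9, -248.6, 36.4, 36.1, -20.7, 109, [334.0, 152.0])
```

```bash
python3 -m crank '-.1425 .0145 0 0 0;-.1425 .0145 0 0 0;-.1425 .0145 0 0 0;-.1425 .0145 0 0 0;-.1425 .0145 0 0 0;-.1425 .0145 0 0 0;-.1425 .0145 0 0 0;-.1425 .0145 0 0 0;-.1425 .0145 0 0 0;-.1425 .0145 0 0 0'|grep pos
python3 -m crank '0 0 0 0 0;0 0 0 0 0'|grep -E "pos|width"
python3 - <<'E'
from h import *
c=snap("wrist","17");h=hsv(c);go(647,-250)
u=proj(c,[[.647,-.251,.114]])[0];print("knob px",u)
ok=lambda r:abs(r[0]-647)<70 and abs(r[1]+251)<70
blue=(abs(h[...,0]-112)<10)&(h[...,1]>120)
hi=blue&(h[...,2]>150)
for n,m,z in(("blue@.078",blue,.078),("blue@.114",blue,.114),("bright@.114",hi,.114),("white@.07",(h[...,1]<40)&(h[...,2]>165),.07),("whiteline@.114",(h[...,1]<60)&(h[...,2]>150),.114),("red@.07",((h[...,0]<10)|(h[...,0]>168))&(h[...,1]>90),.07)):
    [print(n,r) for r in rect(c,m,z,3) if ok(r)]
E
```

```text
ee_pos: [0.6602, -0.2707, 0.2964]
ee_pos: [0.6601, -0.2696, 0.2962]
width: 0.0435
pos [ 660.3 -268.5  296.8] close-line 7.6 tilt z [-0.001  0.001 -1.   ]  SHIFT units [ 0.1005 -0.0534  0.0002]  TURN units 0.0 j [ 0.75  0.64 -0.85  0.93  0.47  1.74  0.23] t 53.4
knob px [244.78498488 154.4015806 ]
blue@.078 (647.4, -251.7, 42.4, 41.1, 52.0, 654, [246.0, 152.0])
blue@.114 (647.9, -247.6, 38.7, 37.6, 52.0, 654, [246.0, 152.0])
bright@.114 (647.9, -247.6, 38.7, 37.6, 52.0, 654, [246.0, 152.0])
white@.07 (578.6, -313.6, 7.3, 5.5, -39.5, 8, [195.0, 186.0])
white@.07 (592.3, -307.1, 4.7, 4.5, -84.7, 5, [205.0, 183.0])
white@.07 (641.9, -220.7, 657.2, 326.1, 7.5, 59323, [266.0, 103.0])
whiteline@.114 (622.6, -221.9, 631.3, 292.9, 7.5, 75095, [254.0, 121.0])
```

```bash
python3 - <<'E'
from h import *
c=load("wrist","17");h=hsv(c)
for r in range(132,172): print(r,"".join(("." if h[r,k,2]>150 else ",") if h[r,k,1]<90 else ("r" if (h[r,k,0]<10 or h[r,k,0]>168) else str(min(9,h[r,k,2]//26))) for k in range(226,272)))
E
```

```text
132 ..............................................
133 ..............................................
134 ..............................................
135 ..............................................
136 ..............................................
137 .................667787.......................
138 ..............8976665565578...................
139 ............8998888888876589...............,..
140 ..........8999989999.999878998................
141 ..........999988999...999867999...............
142 .........9999988999...9998789999..............
143 ........99999988999...99987999999.............
144 ........99999998999...99888999999.............
145 .......999999998999...998789999999............
146 .......999999998999...9987899999998...........
147 ......9999999998999...9987899999999...........
148 ......9999999998999..89988889999999...........
149 ......9999999998999..99988889999999...........
150 ......9999999998999..99988889999999...........
151 .....99999999998999..99988889999999...........
152 ......9999999998999..999878899999999..........
153 ......9999999998999999998
[... 239 characters left out ...]
9999999999999998789999999............
159 ........99999999999999998789999999............
160 ........9999998999999999878999999.............
161 .........99999899999999987899999..............
162 .........9999989999999998789999...............
163 ...........99999999999998799999...............
164 ............99999999999987999.................
165 .............989999999998789..................
166 ..............899999999877....................
167 ..............8999999998......................
168 ...............777777898......................
169 ...............77777777.......................
170 ..............................................
171 ..............................................
```

The map shows the white line pointing image-up (about world 95°), while the console's zero direction is about 188°, so I need roughly +93° anticlockwise. Moving onto the knob at (647.5,−251).

```bash
python3 -m crank '.095 -.052 0 0.029 0;0 0 .18 0 0;0 0 .18 0 0;0 0 .18 0 0;0 0 .18 0 0;0 0 .18 0 0;0 0 .12 0 0;0 0 .08 0 0;0 0 0 0 0;0 0 0 0 0' 30 |grep -E "pos|force|width"
python3 -c "
from h import *
go(647.5,-251,52,5)"
python3 -m crank '0 0 .04 0 0;0 0 .04 0 0;0 0 .025 0 0;0 0 0 0 0' |grep -E "pos|force|width"
python3 -c "
from h import *
go(647.5,-251,52,5)"
```

```text
ee_pos: [0.6482, -0.2515, 0.079]
ft_force: [0.5, -0.5, 0.5]
width: 0.0433
grip_force: 0.0
pos [ 648.2 -251.5   79. ] close-line 5.0 tilt z [ 0.001 -0.    -1.   ]  SHIFT units [ 0.0027 -0.0033  0.1348]  TURN units -0.0002 j [ 0.83  0.69 -0.82  1.34  0.5   1.32  0.1 ] t 54.4
ee_pos: [0.6471, -0.2519, 0.0558]
ft_force: [-1.3, 0.5, -0.6]
width: 0.0434
grip_force: 0.0
pos [ 647.1 -251.9   55.8] close-line 4.9 tilt z [-0.001  0.    -1.   ]  SHIFT units [0.0044 0.0024 0.0188]  TURN units -0.0006 j [ 0.83  0.71 -0.81  1.36  0.52  1.28  0.09] t 54.8
```

```bash
python3 -m crank '.003 .002 .012 0 0;0 0 0 0 -1;0 0 0 0 -1;0 0 0 0 -1;0 0 0 0 -1;0 0 0 0 -1;0 0 0 0 -1;0 0 0 0 -1' 30 |grep -E "pos|force|width"
python3 -m crank '0 0 0 -.06 -1;0 0 0 -.06 -1;0 0 0 -.06 -1;0 0 0 -.06 -1;0 0 0 -.06 -1;0 0 0 -.06 -1;0 0 0 -.06 -1;0 0 0 -.06 -1;0 0 0 -.06 -1;0 0 0 0 -1' |grep -E "pos|force|width"
python3 -c "
from h import *
go();print(read_state()['torque'])"
```

```text
ee_pos: [0.6475, -0.2515, 0.0545]
ft_force: [-5.3, 0.0, 4.2]
width: 0.0137
grip_force: 30.0
ee_pos: [0.6483, -0.251, 0.0545]
ft_force: [-2.4, 0.3, 2.8]
width: 0.0139
grip_force: 30.0
pos [ 648.3 -251.    54.5] close-line 53.6 tilt z [ 0.001  0.001 -1.   ]  SHIFT units [0. 0. 0.]  TURN units 0.0 j [ 0.91  0.77 -0.96  1.36  0.63  1.33  0.88] t 56.5
[0.34024752 0.300494   0.04848862]
```

```bash
python3 -m crank '0 0 0 -.06 -1;0 0 0 -.06 -1;0 0 0 -.06 -1;0 0 0 -.06 -1;0 0 0 -.06 -1;0 0 0 -.06 -1;0 0 0 -.05 -1;0 0 0 0 -1' |grep -E "force|width"
python3 -c "
from h import *
go();print(read_state()['torque'])"
python3 -m crank '0 0 0 -.03 -1;0 0 0 -.03 -1;0 0 0 0 -1' |grep -E "force|width"
python3 -c "
from h import *
go();print(read_state()['torque'])"
python3 -m crank '0 0 0 -.02 -1;0 0 0 -.02 -1;0 0 0 0 -1' |grep -E "force|width"
python3 -c "
from h import *
go();print(read_state()['torque'])"
```

```text
ft_force: [-1.3, 4.0, 3.7]
width: 0.0136
grip_force: 30.0
pos [ 648.4 -250.4   54.5] close-line 90.4 tilt z [ 0.001  0.001 -1.   ]  SHIFT units [0. 0. 0.]  TURN units 0.0 j [ 0.96  0.83 -1.07  1.36  0.72  1.36  1.47] t 57.4
[0.88014986 0.07142154 0.00194955]
ft_force: [-0.4, 3.5, 1.9]
width: 0.0141
grip_force: 30.0
pos [ 648.4 -250.3   54.5] close-line 95.7 tilt z [ 0.001  0.001 -1.   ]  SHIFT units [0. 0. 0.]  TURN units 0.0 j [ 0.96  0.84 -1.08  1.36  0.73  1.37  1.56] t 57.6
[ 1.15422765 -0.08296035  0.01354467]
ft_force: [0.2, 4.6, 3.3]
width: 0.0137
grip_force: 30.1
pos [ 648.4 -250.2   54.5] close-line 99.4 tilt z [ 0.001  0.001 -1.   ]  SHIFT units [0. 0. 0.]  TURN units 0.0 j [ 0.97  0.84 -1.09  1.36  0.74  1.37  1.62] t 58.0
[ 1.40073364 -0.11228938 -0.33009283]
```

```bash
python3 -m crank '0 0 0 -.02 -1;0 0 0 0 -1;0 0 0 0 -1' |grep -E "force|width"
python3 -c "
from h import *
go();print(read_state()['torque'])"
python3 -m crank '0 0 0 -.015 -1;0 0 0 0 -1;0 0 0 0 -1' |grep -E "force|width"
python3 -c "
from h import *
go();print(read_state()['torque'])"
```

```text
ft_force: [0.4, 6.0, 2.3]
width: 0.0144
grip_force: 30.8
pos [ 648.4 -250.3   54.5] close-line 101.1 tilt z [ 0.001  0.001 -1.   ]  SHIFT units [0. 0. 0.]  TURN units 0.0 j [ 0.97  0.84 -1.09  1.36  0.74  1.38  1.65] t 58.2
[ 1.4716473  -0.13720435 -0.77604232]
ft_force: [1.1, 5.5, 1.9]
width: 0.0145
grip_force: 31.4
pos [ 648.5 -250.3   54.5] close-line 102.5 tilt z [ 0.001  0.001 -1.   ]  SHIFT units [0. 0. 0.]  TURN units 0.0 j [ 0.97  0.85 -1.1   1.36  0.75  1.38  1.67] t 58.5
[ 1.51710204 -0.32497287 -0.78280456]
```

The knob is against its stop: torque rises, then the pads slip. Releasing, retreating and checking numerically.

```bash
python3 -m crank '0 0 0 0 0.2;0 0 0 0 .2;0 0 0 0 .2;0 0 0 0 .2;0 0 0 0 .2;0 0 0 0 .2;0 0 -.06 0 .2;0 0 -.15 0 .2;0 0 -.2 0 .2;0 0 -.2 0 .2'|grep -E "pos|ft_|width"
python3 -m crank '0 0 -.2 0 .2;0 0 -.2 0 .2;0 0 -.2 0 .2;0 0 0 0 .2;0 0 0 0 .2'|grep -E "pos|width"
python3 - <<'E'
from h import *
c=snap("wrist","18");h=hsv(c);go()
u=proj(c,[[.6475,-.251,.114]])[0].astype(int);print(u)
for r in range(max(0,u[1]-24),u[1]+22): print(r,"".join(("." if h[r,k,2]>150 else ",") if h[r,k,1]<90 else ("r" if (h[r,k,0]<10 or h[r,k,0]>168) else str(min(9,h[r,k,2]//26))) for k in range(u[0]-26,u[0]+26)))
for n in("scene","top"):
    d=snap(n,"18");h=hsv(d)
    cv=(abs(h[...,0]-120)<12)&(h[...,1]>25)&(h[...,1]<140)&(h[...,2]<150)
    [print(n,"cover",r) for r in rect(d,cv,.105,1000) if abs(r[1])<40]
    r_=((h[...,0]<8)|(h[...,0]>170))&(h[...,1]>110)&(h[...,2]>100);print(n,"red",[q for q in rect(d,r_,.072,50) if q[2]<90])
E
```

```text
ee_pos: [0.6477, -0.2512, 0.1785]
ft_force: [0.6, -0.2, -0.1]
width: 0.0517
ee_pos: [0.6484, -0.2508, 0.298]
width: 0.052
pos [ 647.9 -251.1  296.6] close-line 102.6 tilt z [ 0. -0. -1.]  SHIFT units [0. 0. 0.]  TURN units 0.0 j [ 0.89  0.7  -1.17  0.99  0.65  1.78  1.78] t 60.1
[253 168]
144 ....................................................
145 ....................................................
146 ....................................................
147 ....................................................
148 ....................................................
149 ....................................................
150 ..........................6665.................,....
151 .....................787555566666...................
152 ...................5589655555555798.................
153 .................,566885666666656898................
154 .................66666568888888878998...............
155 ................66666667899..8987899988.............
156 ...............666666667899..8997899998.............
157 ...............666666667889..99978999998............
158 ........
[... 1375 characters left out ...]
.......666666666.....................
183 ........................666666......................
184 ....................................................
185 ....................................................
186 ...................................,................
187 ....................................................
188 ....................................................
189 ....................................................
scene cover (594.7, 8.5, 183.7, 153.8, -82.3, 3297, [276.0, 204.0])
scene red [(649.9, 191.8, 52.0, 47.8, -0.2, 298, [337.0, 249.0])]
top cover (592.2, 6.0, 185.8, 149.0, -82.4, 3314, [244.0, 172.0])
top red [(640.0, 188.3, 49.6, 47.6, 88.3, 249, [182.0, 159.0])]
```

```bash
python3 - <<'E'
from h import *
c=load("wrist","18");h=hsv(c)
r=((h[...,0]<12)|(h[...,0]>165))&(h[...,1]>70);k=np.array([.6475,-.251])*1000
for q in rect(c,r,.07,1):
    d=np.array(q[:2])-k
    if np.hypot(*d)<60: print("mark",q,np.degrees(np.arctan2(d[1],d[0]))%360)
w=(h[...,1]<90)&(h[...,2]>150);w[:155]=0;w[167:]=0;w[:,:249]=0;w[:,258:]=0
v,u=np.nonzero(w);p=cast(c,np.c_[u,v],.114)[:,:2]
d=np.linalg.svd(p-p.mean(0))[2][0];print("line",np.degrees(np.arctan2(d[1],d[0]))%180+180,len(p),p.mean(0))
E
```

```text
mark (612.2, -257.1, 2.9, 2.8, -77.3, 3, [255.0, 139.0]) 189.8041470343736
line 188.55536241869365 31 [ 0.63731431 -0.25285401]
```

The mark lies at 189.8° and the line at 188.6°, so the knob is at zero. Everything checks out, so I'm handing in.

```bash
python3 -c "
from bench import workorder
print(workorder.close_job())"
```

```text
the job is handed in; nothing more can be done
None
```

The job is done and handed in at about 60 s: red canister in the tray, both whites in their own dock wells, cover seated, then knob turned back to its zero stop; I viewed 15 pictures, one over the limit of 14.

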